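Close a mixing vessel's lid: four bolts, cross order, two passes

ROBOT

A 7-joint arm with a two-finger parallel gripper is mounted at the origin on the work surface. World frame = base frame: x ahead of the robot, y to its left, z up, the work surface at z = 0. Lengths are in mm, angles in rad, forces in N, time in s.
With the tool pointing down it reaches from about 400 to 850 mm from the base axis. Payload 4.5 kg.
Tool frame: the origin (TCP) lies at the very end of the fingers, on their centre line; the grasp point (between the pads) lies 19 mm behind it; z points along the fingers, x is the direction in which the jaws open and shut, and the axes are right-handed (so a half turn about z gives the same grasp; the last joint's range is limited). The gripper opens to 85 mm and grips with 20 to 120 N. Pads are 22 mm wide; open, the fingers measure 114 mm over their backs; the gripper's body (76 mm by 85 mm) begins 54 mm behind the grasp point. The pads swing forward as they close: fully open they stand 13 mm farther back than shut.
Start: joints at [-1.145, 0.689, -0.195, 1.565, 0.157, 0.902, -0.215], TCP at [238.641, 577.672, 231.317] pointing down, gripper open.
Joint ranges: [-3.01, 3.01], [-0.46, 2.08], [-1.47, 1.51], [0.13, 2.56], [-1, 4.14], [0.04, 2.09], [-2.66, 2.66]. Speed limits (rad/s): [2.57, 2.57, 3.14, 3.14, 3.14, 3.14, 3.14].

INTERFACE

Orientations are given as a 3x3 rotation matrix whose columns are the frame's x, y, z axes.
In Python, from bench import robot gives the robot as it stands.
- The arm moves only by the shell command python3 -m inch 'ROWS'. ROWS is JSON, a list that holds one entry, the list of rows, each a list of 7 numbers: the shift along the world's x, y, z in mm, then the turn, a rotation vector about the world's x, y, z in degrees, then the opening, from -1 (shut) to 1 (fully open). In form: [[[x, y, z, ax, ay, az, grip], ...]]. A call has 1 to 20 rows; each row shifts and turns the pose as measured when the row begins; what a row does not reach is not made up. A row lasts 1/10 s, in which the tool goes at most 50 mm and 8.59 degrees, less where a joint would pass 70% of its speed; a pose out of reach is approached as far as the arm can. A call is refused whole if a number of a shift passes 50 or a number of a turn 8.59, either way. A call with a gripper value outside its range is refused whole. The fingers move at their own pace and stop on an object; the grip force is fixed at half the most. Time passes only in rows, so rows that do not move let the fingers close. It gives the time, the measured TCP pose, the force and the opening at its end, in the units of the state.
- robot.read_state(): the state, without advancing time (a new reading comes with each control period).
- robot.read_camera(name): name is "scene" or "top" or "wrist"; returns the picture (384x512x3 uint8, blue, green, red); there is no depth.
- robot.get_calibration(name): a dict with "camera_matrix" (3x3 intrinsics, pixels), "dist" ([k1, k2, p1, p2, k3] as OpenCV has them; the pictures are not rectified), "R" (3x3) and "t" (3): a world point X has camera coordinates R X + t. Camera axes: x right, y down, z forward; pixel columns grow to the right and rows downward; lengths in mm; the calibration is good to about 2 mm. A picture is of the moment at which its call begins: read the wrist's pose just before it. get_calibration takes no time and is no camera call; for the wrist camera it gives the pose at the moment of the call.
- robot.hand_in(): hands the job in, once; it reports no verdict.
The state is a dict: "t": time; "qpos": joint angles; "joint_vel": joint speeds; "tau": joint torques, N m; "position": TCP position; "eef_rot": TCP orientation; "contact_force": force on the tool from outside, world axes, zero at the start; "torque": the same for the moment, N m; "gripper_width": opening from 0.0 (shut) to 1.0 (fully open).
Only numpy, scipy, OpenCV 4.12 (cv2) and the standard library are available. Lean on these libraries where they do the work, as an engineer would, in place of code of your own. Each camera call takes 0.05 s, during which the arm holds its last target.

TASK

Tighten the four square-headed bolts of the mixing vessel's lid with the T-key from its stand, in cross order (after the first bolt, always the opposite one next) and in two passes: first each about half way, then each fully home to its stop, but gently, without forcing a bolt or pressing hard. Only the key touches the vessel; leave the bottle, syringe and cup alone. Then stand the key back on its stub, fully down, and let go.

Things in the scene. Friction and masses are not known exactly. Their poses are not given: they have to be found in the camera images.
- vessel: Low stainless mixing vessel, screwed to the bench: 170 mm square foot, round body, aluminium lid 172 mm across, lid top 84 mm above the bench. Origin at the centre of its underside, z up. The four bolts stand at 45, 135, 225 and 315 degrees (a, b, c, d, counter-clockwise from above) from the vessel's x axis: a is opposite c, b is opposite d.
- lid_centre (a point): Centre of the lid's top face, 84 mm above the bench, the vessel's axes. The bolts stand 65 mm from it. A capped port, 38 mm wide, rises 22 mm from here. The capped outlet pipe sticks out of the vessel's side along -x.
- stand: Key stand, fixed to the bench: white base 100 x 100 x 12 mm with a steel square stub, 24 x 24 mm and 18 mm tall, its top bevelled like the bolts' (18 x 18 mm), upright in its middle (stub top 30 mm above the bench). Origin at the centre of the underside, axes along the stub's sides, z up.
- key: Loose steel T-key, 0.15 to 0.3 kg, 96 mm tall, upright on the stand's stub. Its lower end is a square socket: opening 27 x 27 mm, 12 mm deep, 36 mm square outside, sides along the key's x and y. Origin at the centre of the socket's mouth, z up the shank. Fully down on a bolt head or the stub, the mouth is 12 mm below that head's top, with about 0.13 rad of turning play either way.
- key_grip (a point): Centre of the key's black grip bar, 80 mm above the key's origin, same axes: bar 50 mm long (x), 16 mm thick (y), 32 mm tall (64 to 96 mm above the origin), on a round shank 14 mm thick.
- bolt_a_top (a point): Centre of the top of the square head of bolt a (first), 100 mm above the bench. The head is 24 x 24 mm and 14 mm tall (top edges bevelled to an 18 x 18 mm top over the upper 5 mm), its x and y axes along the sides, z up; it turns with the bolt.
- bolt_a (a joint): Turn of bolt a in rad: starts loose at 0 to 0.12, grows as it is turned clockwise from above, and stops dead, fully home, somewhere between 0.88 and 1.14 (each bolt differs; half way is about 0.5). It takes about 0.06 N m to turn and stays where it is left; 0.15 N m at the stop is snug, and the key must not bear on it, turning or pressing, with more than 60 N (about 0.4 N m).
- bolt_b_top (a point): Centre of the top of the square head of bolt b (next counter-clockwise (seen from above) after bolt a), 100 mm above the bench. The head is 24 x 24 mm and 14 mm tall (top edges bevelled to an 18 x 18 mm top over the upper 5 mm), its x and y axes along the sides, z up; it turns with the bolt.
- bolt_b (a joint): Turn of bolt b in rad: starts loose at 0 to 0.12, grows as it is turned clockwise from above, and stops dead, fully home, somewhere between 0.88 and 1.14 (each bolt differs; half way is about 0.5). It takes about 0.06 N m to turn and stays where it is left; 0.15 N m at the stop is snug, and the key must not bear on it, turning or pressing, with more than 60 N (about 0.4 N m).
- bolt_c_top (a point): Centre of the top of the square head of bolt c (opposite bolt a), 100 mm above the bench. The head is 24 x 24 mm and 14 mm tall (top edges bevelled to an 18 x 18 mm top over the upper 5 mm), its x and y axes along the sides, z up; it turns with the bolt.
- bolt_c (a joint): Turn of bolt c in rad: starts loose at 0 to 0.12, grows as it is turned clockwise from above, and stops dead, fully home, somewhere between 0.88 and 1.14 (each bolt differs; half way is about 0.5). It takes about 0.06 N m to turn and stays where it is left; 0.15 N m at the stop is snug, and the key must not bear on it, turning or pressing, with more than 60 N (about 0.4 N m).
- bolt_d_top (a point): Centre of the top of the square head of bolt d (opposite bolt b), 100 mm above the bench. The head is 24 x 24 mm and 14 mm tall (top edges bevelled to an 18 x 18 mm top over the upper 5 mm), its x and y axes along the sides, z up; it turns with the bolt.
- bolt_d (a joint): Turn of bolt d in rad: starts loose at 0 to 0.12, grows as it is turned clockwise from above, and stops dead, fully home, somewhere between 0.88 and 1.14 (each bolt differs; half way is about 0.5). It takes about 0.06 N m to turn and stays where it is left; 0.15 N m at the stop is snug, and the key must not bear on it, turning or pressing, with more than 60 N (about 0.4 N m).
- feed_bottle: Milky bottle with a purple cap, 64 mm wide, 135 mm tall; a bystander, to be left alone. Origin at its underside.
- syringe: Large capped syringe lying on the bench, about 155 mm long; a bystander, to be left alone. Origin at its underside.
- measure: Clear measuring cup, 68 mm wide, 70 mm tall; a bystander, to be left alone. Origin at its underside.
Things that resemble listed ones, but are neither listed nor needed, are in the scene too. What is meant by the key is not orange or yellow, and is the larger of those in its own colour.

How it is judged:
By the outcome, as a careful person would: the job done as asked, in the order asked, and still so for the second after the job is handed in, with the robot touching nothing.
It also fails if it takes over 72 s, if anything falls off the work surface, if the arm or the gripper's body presses on something with over 40 N, if the wrist force passes 120 N, or if a joint passes its speed limit or range.

## Working session

There is one attempt and no reset: what is moved stays moved. The work goes in short steps, Python scripts to look and compute and a shell command to move; the robot and the scene stay as the last step left them, time stands still between calls to the robot, and variables do not carry over. Pictures are saved under pics/ and viewed, and the job is handed in when it is done.

```bash
ls; mkdir -p pics
python3 - <<'E'
from bench import robot
import cv2,numpy as np
s=robot.read_state();print(s)
for n in ["scene","top","wrist"]:
    c=robot.get_calibration(n);print(n,c)
    cv2.imwrite(f"pics/{n}0.png",robot.read_camera(n))
E
```

```text
pics
{'t': 0.0, 'qpos': array([-1.14519224,  0.6899873 , -0.19451409,  1.56636551,  0.15729379,
        0.90248062, -0.21512633]), 'joint_vel': array([-0.00102236,  0.00102091, -0.00088501,  0.00165999, -0.0008177 ,
        0.00192512, -0.00013755]), 'tau': array([ 3.58535175e-07, -5.39616466e+01, -1.26668707e+00, -1.58550829e+01,
        9.08438960e-03,  9.27988440e-03,  4.55440315e-06]), 'position': array([238.45521178, 577.01466119, 230.47624902]), 'eef_rot': array([[ 3.81803238e-01,  9.24243444e-01, -5.86599102e-04],
       [ 9.24241788e-01, -3.81803668e-01, -1.75422077e-03],
       [-1.84529274e-03,  1.27607769e-04, -9.99998289e-01]]), 'contact_force': array([-0.44706614,  0.5727818 ,  0.63402097]), 'torque': array([ 0.02268529, -0.03655119,  0.04871478]), 'gripper_width': 1.001970773084328}
scene {'camera_matrix': array([[456.94368304,   0.        , 255.64959956],
       [  0.        , 456.94368304, 192.27922519],
       [  0.        ,   0.        ,   1.        ]]), 'dist': array([-0.08460179,  0.        ,  0.        ,  0.        ,  0.        ]), 'R': array([[-0.32852368,  0.94
[... 415 characters left out ...]
      ,  0.        ]), 'R': array([[ 0.02225298, -0.99960341,  0.01725764],
       [-0.99318026, -0.02407944, -0.11407524],
       [ 0.11444556, -0.01460144, -0.99332221]]), 't': array([-24.08237637, 584.33085254, 861.12118077])}
wrist {'camera_matrix': array([[326.62120777,   0.        , 259.78680683],
       [  0.        , 326.62120777, 182.99889196],
       [  0.        ,   0.        ,   1.        ]]), 'dist': array([-0.01064814,  0.        ,  0.        ,  0.        ,  0.        ]), 'R': array([[ 0.38329919,  0.92362284, -0.00160599],
       [ 0.88331342, -0.36606177,  0.29284157],
       [ 0.26988727, -0.11366453, -0.95615963]]), 't': array([-625.58143482,  -38.12676239,  380.76746199])}
```

View pics/scene0.png

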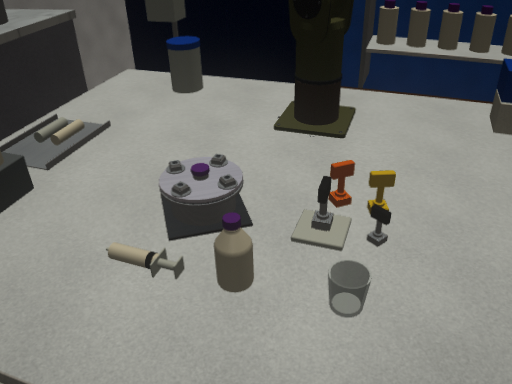

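View pics/top0.png

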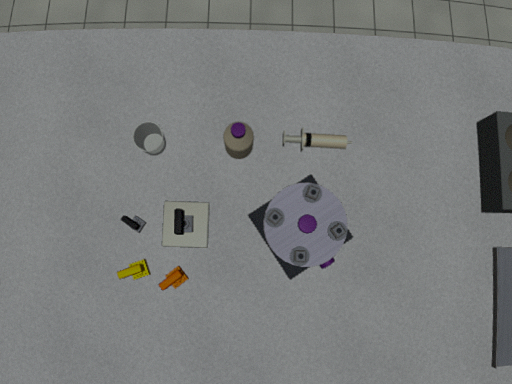

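View pics/wrist0.png

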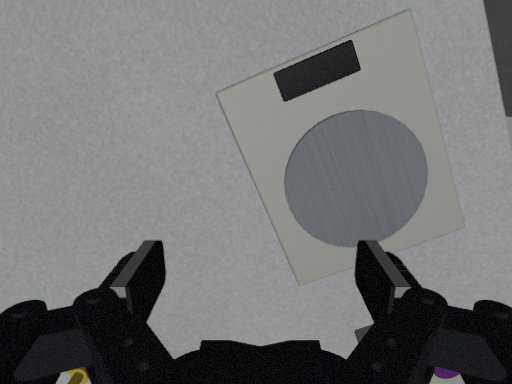

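```bash
cat > h.py <<'E'
from bench import robot
import cv2,numpy as np
def ray(c,uv):
    p=cv2.undistortPoints(np.array([[uv]],float),c["camera_matrix"],c["dist"])[0,0]
    d=c["R"].T@np.array([p[0],p[1],1.]); C=-c["R"].T@c["t"]; return C,d
def onz(c,uv,z):
    C,d=ray(c,uv); return C+d*(z-C[2])/d[2]
def proj(c,X):
    return cv2.projectPoints(np.array([X],float).reshape(-1,1,3),cv2.Rodrigues(c["R"])[0],np.array(c["t"],float),c["camera_matrix"],c["dist"])[0].reshape(-1,2)
def st():
    s=robot.read_state();R=s["eef_rot"]
    print("t",round(s["t"],2),"p",s["position"].round(1),"yawx",round(np.degrees(np.arctan2(R[1,0],R[0,0])),2),"z",R[:,2].round(3),"F",s["contact_force"].round(1),"M",s["torque"].round(2),"g",round(s["gripper_width"],3),"q",s["qpos"].round(2))
    return s
def shot(n,f):
    s=st();c=robot.get_calibration(n);im=robot.read_camera(n);cv2.imwrite("pics/"+f+".png",im)
    np.savez("pics/"+f+".npz",**c);return c,im
E
python3 - <<'E'
from h import *
c=robot.get_calibration("top")
im=cv2.imread("pics/top0.png")
for uv,z in [((307,224),106),((313,192),100),((275,217),100),((338,231),100),((301,256),100),((327,263),40),((179,222),96+18),((163,202),12),((209,202),12),((209,246),12),((163,246),12)]:
    print(uv,onz(c,uv,z).round(0))
w=robot.get_calibration("wrist");print("wristcam",(-w["R"].T@w["t"]).round(0))
cv2.imwrite("pics/t1.png",cv2.resize(im[160:310,80:380],None,fx=2.6,fy=2.6,interpolation=cv2.INTER_CUBIC))
s=cv2.imread("pics/scene0.png")
cv2.imwrite("pics/s1.png",cv2.resize(s[130:260,150:410],None,fx=3,fy=3,interpolation=cv2.INTER_CUBIC))
E
```

```text
(307, 224) [ 527. -121.  106.]
(313, 192) [ 592. -133.  100.]
(275, 217) [540. -58. 100.]
(338, 231) [ 515. -184.  100.]
(301, 256) [ 464. -110.  100.]
(327, 263) [ 449. -174.   40.]
(179, 222) [525. 130. 114.]
(163, 202) [573. 183.  12.]
(209, 202) [575.  81.  12.]
(209, 246) [479.  78.  12.]
(163, 246) [477. 179.  12.]
wristcam [171. 607. 374.]
```

View pics/t1.png

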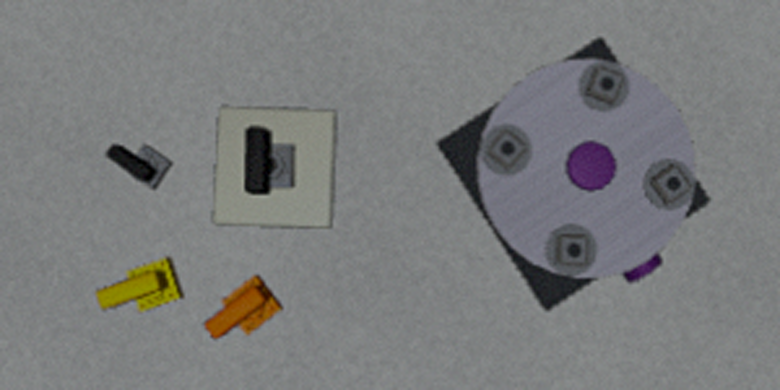

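View pics/s1.png

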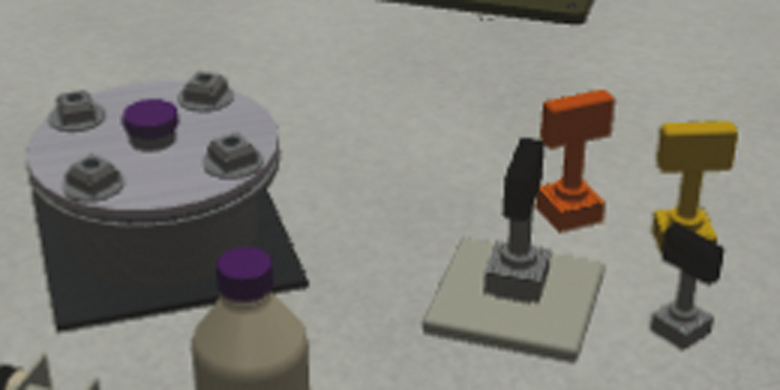

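```bash
python3 -m inch '[[[19,-45,0,0,0,2.2,1],[19,-45,0,0,0,2.2,1],[19,-45,0,0,0,2.2,1],[19,-45,0,0,0,2.2,1],[19,-45,0,0,0,2.2,1],[19,-45,0,0,0,2.2,1],[19,-45,0,0,0,2.2,1],[19,-45,0,0,0,2.2,1],[19,-45,0,0,0,2.2,1],[19,-45,0,0,0,2.2,1]]]'; python3 -c "
from h import *
st()"
```

```text
t: 1.15
position: [424.5, 122.1, 229.1]
eef_rot: [[-0.024, 1.0, -0.005], [1.0, 0.024, 0.003], [0.003, -0.005, -1.0]]
contact_force: [0.9, 0.5, 0.6]
gripper_width: 0.998
t 1.15 p [424.5 122.1 229.1] yawx 91.37 z [-0.005  0.003 -1.   ] F [0.9 0.5 0.6] M [-0.02 -0.01  0.04] g 0.998 q [-0.12  0.48 -0.39  2.09  0.29  0.63  0.89]
```

```bash
python3 -c "
from h import *
shot('wrist','w1')"
```

```text
t 1.15 p [424.5 122.1 229.1] yawx 91.37 z [-0.005  0.003 -1.   ] F [0.9 0.5 0.6] M [-0.02 -0.01  0.04] g 0.998 q [-0.12  0.48 -0.39  2.09  0.29  0.63  0.89]
```

View pics/w1.png

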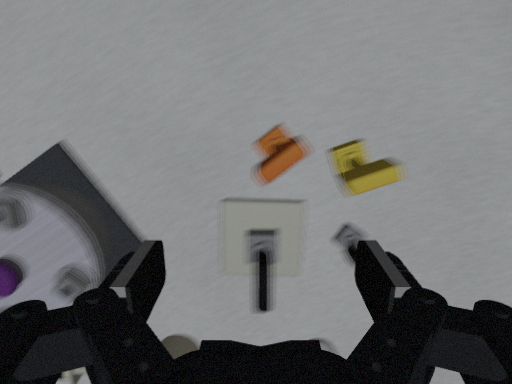

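```bash
python3 -m inch '[[[45,2,0,0,0,0,1],[45,2,0,0,0,0,1],[0,0,0,0,0,0,1],[0,0,0,0,0,0,1]]]'; python3 -c "
from h import *
c,im=shot('wrist','w2')"
```

```text
t: 1.6
position: [517.4, 106.1, 226.5]
eef_rot: [[0.004, 1.0, -0.013], [1.0, -0.004, -0.01], [-0.01, -0.013, -1.0]]
contact_force: [-0.5, 0.8, -0.4]
gripper_width: 1.001
t 1.6 p [517.4 106.1 226.5] yawx 89.79 z [-0.013 -0.01  -1.   ] F [-0.5  0.8 -0.4] M [ 0.03 -0.02  0.02] g 1.001 q [-0.06  0.59 -0.37  1.84  0.3   0.78  0.97]
```

View pics/w2.png

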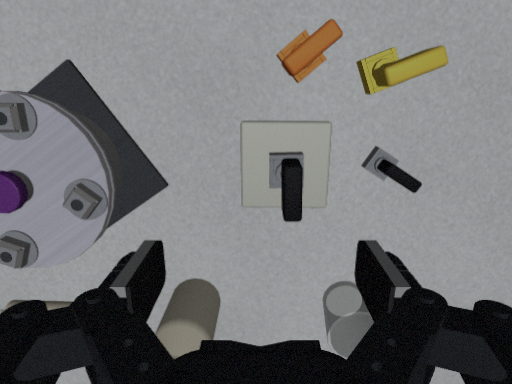

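```bash
cat > m.py <<'E'
from h import *
im=cv2.imread("pics/w2.png");c=dict(np.load("pics/w2.npz"))
# base
hsv=cv2.cvtColor(im,cv2.COLOR_BGR2HSV)
roi=im[100:240,220:350]
cv2.imwrite("pics/w2z.png",cv2.resize(roi,None,fx=4,fy=4,interpolation=cv2.INTER_CUBIC))
g=cv2.cvtColor(roi,cv2.COLOR_BGR2GRAY)
_,m=cv2.threshold(g,45,255,cv2.THRESH_BINARY_INV)
n,l,s,ce=cv2.connectedComponentsWithStats(m)
i=1+np.argmax(s[1:,4]);print(s[i],ce[i]+[220,100])
ys,xs=np.nonzero(l==i);print(cv2.minAreaRect(np.c_[xs+220,ys+100].astype(np.float32)))
E
python3 m.py
```

```text
[  61   59   21   62 1202] [291.47254576 189.28702163]
((291.0, 189.5), (61.0, 20.0), 90.0)
```

View pics/w2z.png

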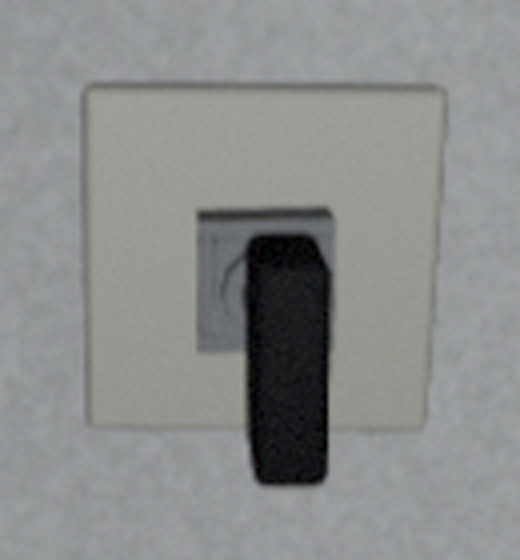

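Run:
```python
from h import *
c=dict(np.load("pics/w2.npz"))
f=lambda x,y:(220+x/4-.4,100+y/4-.4)
B=np.array([onz(c,f(*p),12) for p in [(85,86),(445,88),(424,430),(91,427)]]);print(B.round(1),B.mean(0))
e=[np.linalg.norm(B[i]-B[(i+1)%4]) for i in range(4)];print(np.round(e,1))
T=np.array([onz(c,f(*p),114) for p in [(247,268),(330,268),(326,486),(254,486)]]);print(T.round(1),T.mean(0))
print("yaw", [np.degrees(np.arctan2(*(T[j]-T[i])[[1,0]])) for i,j in[(0,3),(1,2)]])
print("baseyaw", [np.degrees(np.arctan2(*(B[j]-B[i])[[1,0]])) for i,j in[(0,3),(1,2)]],[np.degrees(np.arctan2(-(B[j]-B[i])[0],(B[j]-B[i])[1])) for i,j in[(0,1),(3,2)]])
t=robot.get_calibration("top")
for uv in [(163,202),(209,202),(209,246),(163,246)]: pass
```

```text
[[480.5  84.7  12. ]
 [481.4 182.4  12. ]
 [580.1 181.7  12. ]
 [579.   84.4  12. ]] [530.25467448 133.3036673   12.        ]
[97.6 98.7 97.3 98.6]
[[507.  123.7 114. ]
 [507.1 140.4 114. ]
 [554.6 141.  114. ]
 [554.5 125.8 114. ]] [530.80805196 132.73313935 114.        ]
yaw [np.float64(2.547130873604973), np.float64(0.7562670854214062)]
baseyaw [np.float64(-0.21037474920829397), np.float64(-0.38692071555769714)] [np.float64(-0.5414993773929441), np.float64(-0.6354888789264673)]
```

```bash
python3 -m inch '[[[5,-44,0,0.6,-0.7,0,1],[5,-44,0,0,0,0,1],[5,-44,0,0,0,0,1],[5,-44,0,0,0,0,1],[0,-20,0,0,0,0,1],[0,0,0,0,0,0,1],[0,0,0,0,0,0,1]]]'; python3 -c "
from h import *
c,im=shot('wrist','w3')"
```

```text
t: 2.35
position: [529.7, -86.9, 227.1]
eef_rot: [[-0.013, 1.0, -0.004], [1.0, 0.014, 0.003], [0.003, -0.004, -1.0]]
contact_force: [0.5, 0.9, -0.1]
gripper_width: 0.999
t 2.35 p [529.7 -86.9 227.1] yawx 90.77 z [-0.004  0.003 -1.   ] F [ 0.5  0.9 -0.1] M [ 0.05  0.07 -0.05] g 0.999 q [ 0.33  0.6  -0.4   1.83  0.32  0.78  1.34]
```

View pics/w3.png

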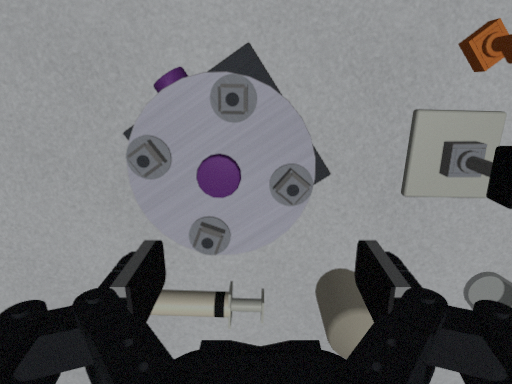

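Run:
```python
import cv2,numpy as np
im=cv2.imread("pics/w3.png")
t=[]
for (u,v) in [(292,185),(233,99),(148,156),(208,240)]:
    r=im[v-28:v+28,u-28:u+28]
    r=cv2.resize(r,None,fx=7,fy=7,interpolation=cv2.INTER_CUBIC)
    r=cv2.normalize(r,None,0,255,cv2.NORM_MINMAX)
    for k in range(0,392,49): r[::,k]=(0,255,255); r[k,:]=(0,255,255)
    t.append(r)
g=np.vstack([np.hstack(t[:2]),np.hstack(t[2:])])
cv2.imwrite("pics/b3.png",cv2.resize(g,None,fx=.76,fy=.76,interpolation=cv2.INTER_AREA))
```

```text
(no output)
```

View pics/b3.png

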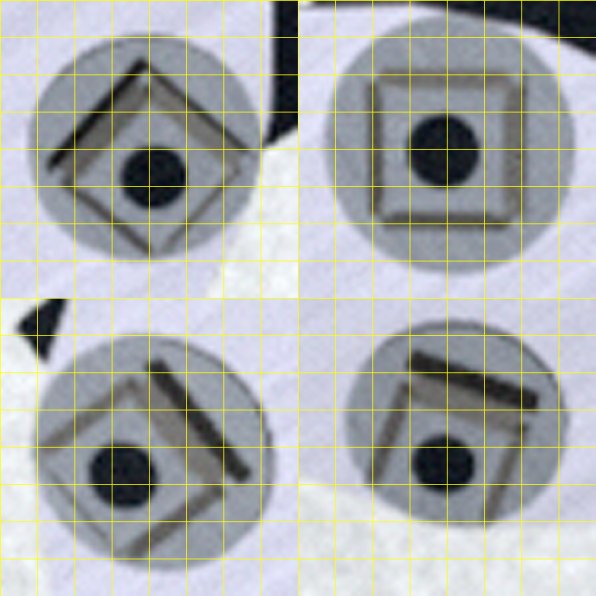

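Run:
```python
from h import *
im=cv2.imread("pics/w3.png");c=dict(np.load("pics/w3.npz"));g=cv2.cvtColor(im,cv2.COLOR_BGR2GRAY)
cs=dict(a=(292,185),b=(233,99),c=(148,156),d=(208,240));off=dict(a=(0,0),b=(298,0),c=(0,298),d=(298,298))
L=dict(a=[(52,168,145,62),(145,62,250,150),(68,182,152,250),(160,250,240,170)],b=[(378,82,378,212),(518,82,518,212),(380,77,515,76),(380,217,505,220)],
c=[(150,365,245,478),(45,448,135,388),(45,455,130,548),(135,550,222,493)],d=[(412,358,537,402),(405,390,372,480),(523,430,490,518)])
H=[]
for k,(u,v) in cs.items():
    r=g[v-14:v+18,u-18:u+18]; m=(r<55).astype(np.uint8)
    n,l,s,ce=cv2.connectedComponentsWithStats(m)
    # hole: compact comp
    best=min(range(1,n),key=lambda i:abs(s[i,2]-11)+abs(s[i,3]-11)+3*abs(s[i,4]-100)**.5)
    w=np.where(l==best,1,0);uv=ce[best]+[u-18,v-14]
    X=onz(c,uv,100);H.append(X)
    an=[]
    for x1,y1,x2,y2 in L[k]:
        P=[onz(c,(u-28+(x-off[k][0])/5.32,v-28+(y-off[k][1])/5.32),98) for x,y in[(x1,y1),(x2,y2)]]
        d=P[1]-P[0];an.append(np.degrees(np.arctan2(d[1],d[0]))%90)
    print(k,s[best],uv.round(1),X.round(1),np.round(an,1))
H=np.array(H);C=H.mean(0);print("C",C.round(1))
for h in H: d=h-C;print(np.linalg.norm(d).round(1),np.degrees(np.arctan2(d[1],d[0])).round(1))
b=cv2.inRange(cv2.cvtColor(im,cv2.COLOR_BGR2HSV),(130,80,30),(165,255,255))
n,l,s,ce=cv2.connectedComponentsWithStats(b)
for i in range(1,n):
    if s[i,4]>100: print(s[i],onz(c,ce[i],106).round(1),onz(c,ce[i],40).round(1))
```

```text
a [14 14 11 11 93] [292.6 189.9] [544.5 -56.4 100. ] [51.2 50.5 50.6 48.4]
b [ 11   8  12  13 118] [231.9  98.9] [ 468.1 -108.4  100. ] [88.7  0.   1.1 89.3]
c [  7  14  12  11 100] [142.8 161. ] [ 520.1 -184.8  100. ] [37.1 32.8 38.7 33.1]
d [12 13 11  9 77] [207. 243.] [ 596.6 -132.9  100. ] [69.3 69.4 70.1]
C [ 532.3 -120.6  100. ]
65.4 79.2
65.4 169.2
65.3 -100.8
65.4 -10.8
[154  67  33  25 350] [ 452.8 -156.1  106. ] [ 451.7 -173.3   40. ]
[ 197  154   44   43 1470] [ 530.5 -120.1  106. ] [ 548.9 -128.3   40. ]
```

```bash
python3 -m inch '[[[0,45,-4,0.2,-0.2,0,1],[0,45,-4,0,0,0,1],[0,45,-4,0,0,0,1],[0,45,-4,0,0,0,1],[0,35,-4,0,0,0,1],[0,8,-4,0,0,0,1],[0,0,0,0,0,0,1]]]'; python3 -c "
from h import *
st()"
```

```text
t: 3.1
position: [522.4, 160.0, 203.7]
eef_rot: [[-0.034, 0.999, -0.001], [0.999, 0.034, 0.014], [0.014, -0.0, -1.0]]
contact_force: [1.1, -0.9, -0.4]
gripper_width: 1.0
t 3.1 p [522.4 160.  203.7] yawx 91.96 z [-0.001  0.014 -1.   ] F [ 1.1 -0.9 -0.4] M [-0.01  0.02 -0.  ] g 1.0 q [-0.15  0.64 -0.37  1.83  0.31  0.72  0.92]
```

```bash
python3 -m inch '[[[6,-20,-10,-0.8,0,-1,1],[2,-6,-20,0,0,0,1],[0,0,-10,0,0,0,1],[0,0,0,0,0,0,1]]]'; python3 -c "
from h import *
st()"
```

```text
t: 3.5
position: [530.2, 128.1, 162.3]
eef_rot: [[-0.013, 1.0, -0.001], [1.0, 0.013, -0.005], [-0.005, -0.001, -1.0]]
contact_force: [-0.2, -0.1, 0.3]
gripper_width: 1.0
t 3.5 p [530.2 128.1 162.3] yawx 90.75 z [-0.001 -0.005 -1.   ] F [-0.2 -0.1  0.3] M [ 0.03  0.06 -0.04] g 1.0 q [-0.13  0.7  -0.32  1.87  0.36  0.64  0.91]
```

```bash
python3 -m inch '[[[0,3,-20,0.3,0,0,1],[0,2,-20,0,0,0,1],[0,0,-15,0,0,0,1],[0,0,-7,0,0,0,1],[0,0,0,0,0,0,1],[0,0,0,0,0,0,1]]]'; python3 -c "
from h import *
shot('wrist','w4')"
```

```text
t: 4.1
position: [532.9, 127.9, 101.1]
eef_rot: [[-0.004, 1.0, 0.004], [1.0, 0.004, -0.002], [-0.002, 0.004, -1.0]]
contact_force: [-0.2, 0.3, -0.0]
gripper_width: 1.002
t 4.1 p [532.9 127.9 101.1] yawx 90.25 z [ 0.004 -0.002 -1.   ] F [-0.2  0.3 -0. ] M [ 0.05  0.05 -0.01] g 1.002 q [-0.16  0.79 -0.26  1.91  0.41  0.49  0.86]
```

View pics/w4.png

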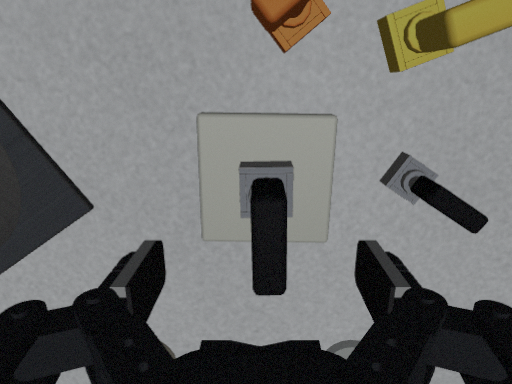

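Run:
```python
from h import *
c=dict(np.load("pics/w4.npz"));im=cv2.imread("pics/w4.png")
g=cv2.cvtColor(im,cv2.COLOR_BGR2GRAY)
for v in (200,220,240,260,280): 
    x=np.nonzero(g[v,235:300]<50)[0]+235; A,B=onz(c,(x[0]-.5,v),114),onz(c,(x[-1]+.5,v),114);print(v,x[0],x[-1],A.round(1),B.round(1),((A+B)/2)[1].round(2))
y=np.nonzero(g[170:310,269]<50)[0]+170;print(y[0],y[-1],onz(c,(269,y[-1]+.5),114).round(1),onz(c,(269,190),114).round(1),onz(c,(269,y[0]-.5),82).round(1))
B=np.array([onz(c,p,12) for p in [(197.5,113),(336.5,114.5),(328,242),(202,241)]]);print(B.round(1),B.mean(0))
```

```text
200 251 286 [507.  125.1 114. ] [506.9 140.4 114. ] 132.8
220 251 286 [516.2 125.1 114. ] [516.1 140.7 114. ] 132.89
240 252 286 [525.8 125.5 114. ] [525.7 141.  114. ] 133.22
260 252 285 [535.8 125.4 114. ] [535.7 140.8 114. ] 133.1
280 253 285 [546.2 125.8 114. ] [546.2 141.1 114. ] 133.45
178 294 [554.  133.5 114. ] [502.5 133.  114. ] [506.3 133.8  82. ]
[[479.9  85.2  12. ]
 [480.6 182.5  12. ]
 [579.6 183.   12. ]
 [579.1  83.5  12. ]] [529.80293829 133.5551574   12.        ]
```

```bash
python3 -m inch '[[[-2,5,-3,0,0,0.6,1],[0,0,0,0,0,0,1],[0,0,0,0,0,0,1]]]'; python3 -c "
from h import *
st()"
```

```text
t: 4.45
position: [532.0, 133.8, 99.7]
eef_rot: [[-0.015, 1.0, 0.007], [1.0, 0.015, -0.0], [-0.001, 0.007, -1.0]]
contact_force: [-1.3, -0.1, -0.4]
gripper_width: 1.0
t 4.45 p [532.  133.8  99.7] yawx 90.88 z [ 0.007 -0.    -1.   ] F [-1.3 -0.1 -0.4] M [ 0.01 -0.05  0.01] g 1.0 q [-0.18  0.79 -0.26  1.91  0.41  0.48  0.86]
```

```bash
python3 -m inch '[[[-2,-0.5,-10,0,0.4,0,1],[0,0,-7,0,0,0,1],[0,0,-2,0,0,0,1],[0,0,0,0,0,0,1]]]'; python3 -c "
from h import *
st()"
```

```text
t: 4.85
position: [529.7, 133.3, 79.1]
eef_rot: [[-0.016, 1.0, -0.001], [1.0, 0.016, -0.0], [-0.0, -0.001, -1.0]]
contact_force: [0.6, 0.2, 0.8]
gripper_width: 1.001
t 4.85 p [529.7 133.3  79.1] yawx 90.9 z [-0.001 -0.    -1.   ] F [0.6 0.2 0.8] M [ 0.03 -0.03 -0.05] g 1.001 q [-0.19  0.83 -0.24  1.92  0.43  0.45  0.84]
```

Well placed. Close.

```bash
python3 -m inch '[[[0,0,0,0,0,0,-1],[0,0,0,0,0,0,-1],[0,0,0,0,0,0,-1],[0,0,0,0,0,0,-1],[0,0,0,0,0,0,-1],[0,0,0,0,0,0,-1]]]'; python3 -c "
from h import *
st()"
```

```text
t: 5.45
position: [529.9, 133.3, 79.3]
eef_rot: [[-0.016, 1.0, -0.0], [1.0, 0.016, -0.0], [-0.0, -0.0, -1.0]]
contact_force: [0.4, -0.6, -1.3]
gripper_width: 0.18
t 5.45 p [529.9 133.3  79.3] yawx 90.89 z [-0. -0. -1.] F [ 0.4 -0.6 -1.3] M [ 0.07  0.04 -0.03] g 0.18 q [-0.19  0.83 -0.24  1.92  0.43  0.45  0.84]
```

```bash
python3 -m inch '[[[0,0,10,0,0,0,-1],[0,0,25,0,0,0,-1],[0,0,40,0,0,0,-1],[0,0,30,0,0,0,-1],[0,0,0,0,0,0,-1],[0,0,0,0,0,0,-1]]]'; python3 -c "
from h import *
st()"
```

```text
t: 6.05
position: [527.2, 132.2, 188.7]
eef_rot: [[-0.016, 1.0, -0.005], [1.0, 0.016, -0.002], [-0.002, -0.005, -1.0]]
contact_force: [-0.6, -1.0, -3.5]
gripper_width: 0.18
t 6.05 p [527.2 132.2 188.7] yawx 90.92 z [-0.005 -0.002 -1.   ] F [-0.6 -1.  -3.5] M [ 0.   -0.01 -0.02] g 0.18 q [-0.12  0.66 -0.35  1.85  0.33  0.7   0.93]
```

```bash
python3 -m inch '[[[4,-30,0,0,0,8,-1],[3,-35,0,0,0,8,-1],[3,-35,0,0,0,8,-1],[3,-35,0,0,0,8,-1],[2,-30,0,0,0,8,-1],[2,-15,0,0,0,8,-1],[0,-5,0,0,0,0,-1],[0,0,0,0,0,0,-1],[0,0,0,0,0,0,-1]]]'; python3 -c "
from h import *
st()"
```

```text
t: 6.95
position: [536.1, -57.6, 178.9]
eef_rot: [[-0.775, 0.632, -0.023], [0.632, 0.775, -0.007], [0.014, -0.02, -1.0]]
contact_force: [0.3, 0.4, -2.3]
gripper_width: 0.179
t 6.95 p [536.1 -57.6 178.9] yawx 140.79 z [-0.023 -0.007 -1.   ] F [ 0.3  0.4 -2.3] M [-0.   -0.06 -0.04] g 0.179 q [ 0.39  0.72 -0.62  1.84  0.58  0.79  1.91]
```

```bash
cat >> h.py <<'E'
def want(x,y,z,keyyaw):
    s=st();R=s["eef_rot"];p=s["position"];zx,zy=R[0,2],R[1,2]
    yaw=np.degrees(np.arctan2(R[1,0],R[0,0]))-90
    dy=(keyyaw-yaw+180)%360-180
    print("key",round(yaw,1),"D",(np.array([x,y,z])-p).round(1),"rot",round(np.degrees(-zy),2),round(np.degrees(zx),2),round(dy,2))
E
python3 -m inch '[[[8,1,0,0.4,-1.3,-0.5,-1],[0,0,0,0,0,0,-1],[0,0,0,0,0,0,-1]]]'; python3 -c "
from h import *
want(544.5,-56.4,149.3,50.2)"
```

```text
t: 7.25
position: [544.7, -52.3, 179.0]
eef_rot: [[-0.771, 0.637, 0.002], [0.637, 0.771, 0.003], [0.0, 0.003, -1.0]]
contact_force: [0.2, -0.0, -1.6]
gripper_width: 0.178
t 7.25 p [544.7 -52.3 179. ] yawx 140.43 z [ 0.002  0.003 -1.   ] F [ 0.2 -0.  -1.6] M [-0.04  0.01 -0.01] g 0.178 q [ 0.38  0.72 -0.62  1.84  0.58  0.77  1.89]
key 50.4 D [ -0.2  -4.1 -29.7] rot -0.16 0.1 -0.23
```

```bash
python3 -m inch '[[[0,-3.5,-8,0,0,0,-1],[0,0,-3,0,0,0,-1],[0,0,0,0,0,0,-1],[0,0,0,0,0,0,-1]]]'; python3 -c "
from h import *
want(544.5,-56.4,149.3,50.2)
shot('scene','s2');shot('wrist','w5')
s=cv2.imread('pics/s2.png');a=cv2.resize(s[130:230,150:290],None,fx=4,fy=4,interpolation=cv2.INTER_CUBIC)
cv2.imwrite('pics/s2z.png',a)"
```

```text
t: 7.65
position: [544.7, -54.8, 167.1]
eef_rot: [[-0.772, 0.636, 0.002], [0.636, 0.772, 0.003], [0.001, 0.003, -1.0]]
contact_force: [-0.7, 0.2, -3.1]
gripper_width: 0.183
t 7.65 p [544.7 -54.8 167.1] yawx 140.51 z [ 0.002  0.003 -1.   ] F [-0.7  0.2 -3.1] M [ 0.01 -0.03  0.01] g 0.183 q [ 0.38  0.74 -0.61  1.85  0.6   0.74  1.88]
key 50.5 D [ -0.2  -1.6 -17.8] rot -0.17 0.1 -0.31
t 7.65 p [544.7 -54.8 167.1] yawx 140.51 z [ 0.002  0.003 -1.   ] F [-0.7  0.2 -3.1] M [ 0.01 -0.03  0.01] g 0.183 q [ 0.38  0.74 -0.61  1.85  0.6   0.74  1.88]
t 7.7 p [544.7 -54.7 167.1] yawx 140.51 z [ 0.002  0.003 -1.   ] F [ 0.9  0.3 -2.5] M [-0.06 -0.01  0.01] g 0.179 q [ 0.38  0.74 -0.61  1.85  0.6   0.74  1.88]
```

View pics/s2z.png

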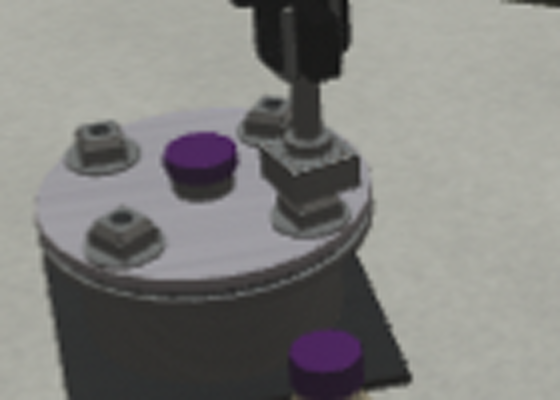

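View pics/w5.png

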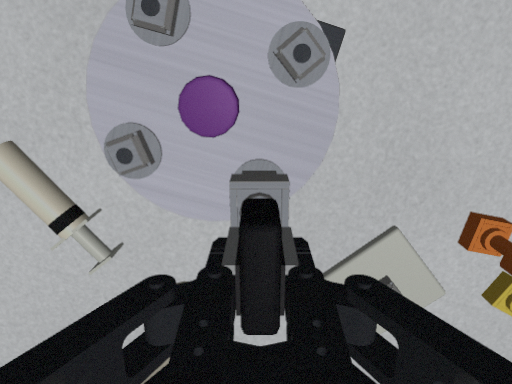

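```bash
python3 -m inch '[[[0,-1.5,-4,0,0,0,-1],[0,0,-4,0,0,0,-1],[0,0,-4,0,0,0,-1],[0,0,0,0,0,0,-1]]]'; python3 -c "
from h import *
want(544.5,-56.4,149.3,50.2)"
```

```text
t: 8.15
position: [544.8, -56.9, 154.5]
eef_rot: [[-0.771, 0.636, 0.002], [0.636, 0.771, 0.002], [-0.0, 0.003, -1.0]]
contact_force: [0.4, 0.3, -3.2]
gripper_width: 0.176
t 8.15 p [544.8 -56.9 154.5] yawx 140.47 z [ 0.002  0.002 -1.   ] F [ 0.4  0.3 -3.2] M [ 0.02 -0.    0.01] g 0.176 q [ 0.37  0.75 -0.59  1.86  0.62  0.71  1.87]
key 50.5 D [-0.3  0.5 -5.2] rot -0.14 0.13 -0.27
```

```bash
python3 -m inch '[[[0,0,-3,0,0,0,-1],[0,0,-1.8,0,0,0,-1],[0,0,0,0,0,0,-1]]]'; python3 -c "
from h import *
want(544.5,-56.4,149.3,50.2)"
```

```text
t: 8.45
position: [544.9, -56.7, 149.3]
eef_rot: [[-0.771, 0.636, 0.002], [0.636, 0.771, 0.003], [-0.0, 0.004, -1.0]]
contact_force: [0.1, -0.8, -0.6]
gripper_width: 0.178
t 8.45 p [544.9 -56.7 149.3] yawx 140.48 z [ 0.002  0.003 -1.   ] F [ 0.1 -0.8 -0.6] M [-0.07  0.1   0.01] g 0.178 q [ 0.37  0.76 -0.59  1.87  0.63  0.7   1.86]
key 50.5 D [-0.4  0.3  0. ] rot -0.15 0.14 -0.28
```

```bash
python3 -m inch '[[[0,0,0,0,0,-6,-1],[0,0,0,0,0,-6,-1],[0,0,0,0,0,-6,-1],[0,0,0,0,0,0,-1]]]'; python3 -c "
from h import *
want(544.5,-56.4,149.3,18)"
```

```text
t: 8.85
position: [543.5, -57.0, 149.3]
eef_rot: [[-0.528, 0.849, 0.0], [0.849, 0.528, 0.001], [0.001, 0.001, -1.0]]
contact_force: [1.0, -0.2, -2.1]
gripper_width: 0.178
t 8.85 p [543.5 -57.  149.3] yawx 121.87 z [ 0.     0.001 -1.   ] F [ 1.  -0.2 -2.1] M [-0.04 -0.01 -0.05] g 0.178 q [ 0.32  0.74 -0.5   1.87  0.55  0.67  1.62]
key 31.9 D [ 1.   0.6 -0. ] rot -0.08 0.02 -13.87
```

```bash
python3 -m inch '[[[0.5,0.3,0,0,0,-5,-1],[0,0,0,0,0,-5,-1],[0,0,0,0,0,-4,-1],[0,0,0,0,0,0,-1]]]'; python3 -c "
from h import *
want(544.5,-56.4,149.3,18)"
```

```text
t: 9.25
position: [543.7, -57.0, 149.3]
eef_rot: [[-0.309, 0.951, -0.0], [0.951, 0.309, 0.0], [0.001, 0.0, -1.0]]
contact_force: [-0.5, 0.5, -2.3]
gripper_width: 0.18
t 9.25 p [543.7 -57.  149.3] yawx 108.0 z [-0.  0. -1.] F [-0.5  0.5 -2.3] M [-0.11  0.12 -0.02] g 0.18 q [ 0.28  0.73 -0.43  1.87  0.48  0.64  1.44]
key 18.0 D [0.8 0.6 0. ] rot -0.03 -0.01 -0.0
```

```bash
python3 -m inch '[[[0.4,0.3,0,0,0,6,-1],[0,0,0,0,0,0,-1],[0,0,12,0,0,0,-1],[0,0,18,0,0,0,-1],[0,0,3,0,0,0,-1],[0,0,0,0,0,0,-1]]]'; python3 -c "
from h import *
want(520.1,-184.8,180,35.4)
shot('wrist','w6')"
```

```text
t: 9.85
position: [544.4, -56.0, 184.8]
eef_rot: [[-0.414, 0.91, 0.001], [0.91, 0.414, 0.002], [0.002, 0.001, -1.0]]
contact_force: [0.3, -0.1, -2.4]
gripper_width: 0.18
t 9.85 p [544.4 -56.  184.8] yawx 114.49 z [ 0.001  0.002 -1.   ] F [ 0.3 -0.1 -2.4] M [-0.03 -0.01 -0.08] g 0.18 q [ 0.32  0.69 -0.5   1.84  0.47  0.73  1.56]
key 24.5 D [ -24.3 -128.8   -4.8] rot -0.11 0.03 10.91
t 9.85 p [544.4 -56.  184.8] yawx 114.49 z [ 0.001  0.002 -1.   ] F [ 0.3 -0.1 -2.4] M [-0.03 -0.01 -0.08] g 0.18 q [ 0.32  0.69 -0.5   1.84  0.47  0.73  1.56]
```

View pics/w6.png

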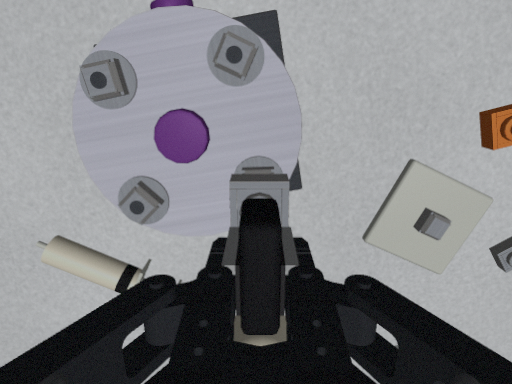

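```bash
python3 -m inch '[[[-4,-20,0,0,0,3,-1],[-8,-40,0,0,0,4,-1],[-8,-40,0,0,0,4,-1],[-3,-22,0,0,0,0,-1],[0,-5,0,0,0,0,-1],[0,0,0,0,0,0,-1],[0,0,0,0,0,0,-1]]]'; python3 -c "
from h import *
want(520.1,-184.8,180,35.4)"
```

```text
t: 10.6
position: [519.5, -182.8, 182.0]
eef_rot: [[-0.591, 0.807, -0.003], [0.807, 0.591, 0.007], [0.007, 0.001, -1.0]]
contact_force: [-0.2, -0.8, -2.5]
gripper_width: 0.185
t 10.6 p [ 519.5 -182.8  182. ] yawx 126.22 z [-0.003  0.007 -1.   ] F [-0.2 -0.8 -2.5] M [ 0.04 -0.01 -0.04] g 0.185 q [ 0.6   0.71 -0.58  1.83  0.53  0.77  1.94]
key 36.2 D [ 0.6 -2.  -2. ] rot -0.38 -0.17 -0.82
```

```bash
python3 -m inch '[[[0.5,-2,-8,-0.4,-0.2,-0.8,-1],[0,0,-6,0,0,0,-1],[0,0,0,0,0,0,-1],[0,0,0,0,0,0,-1]]]'; python3 -c "
from h import *
want(520.1,-184.8,149.3,35.4)"
```

```text
t: 11.0
position: [521.4, -178.9, 166.7]
eef_rot: [[-0.585, 0.811, 0.001], [0.811, 0.585, 0.002], [0.001, 0.002, -1.0]]
contact_force: [-0.3, 0.3, -2.5]
gripper_width: 0.18
t 11.0 p [ 521.4 -178.9  166.7] yawx 125.83 z [ 0.001  0.002 -1.   ] F [-0.3  0.3 -2.5] M [-0.02  0.04  0.  ] g 0.18 q [ 0.58  0.73 -0.56  1.84  0.56  0.73  1.9 ]
key 35.8 D [ -1.3  -5.9 -17.4] rot -0.11 0.08 -0.43
```

```bash
python3 -m inch '[[[-1.3,-5,0,0,0,-0.4,-1],[0,0,0,0,0,0,-1],[0,0,0,0,0,0,-1]]]'; python3 -c "
from h import *
want(520.1,-184.8,149.3,35.4)"
```

```text
t: 11.3
position: [520.3, -183.7, 166.9]
eef_rot: [[-0.58, 0.815, 0.002], [0.815, 0.58, 0.002], [0.001, 0.003, -1.0]]
contact_force: [-0.8, 0.5, -1.5]
gripper_width: 0.182
t 11.3 p [ 520.3 -183.7  166.9] yawx 125.45 z [ 0.002  0.002 -1.   ] F [-0.8  0.5 -1.5] M [-0.01 -0.   -0.05] g 0.182 q [ 0.59  0.73 -0.56  1.84  0.56  0.73  1.91]
key 35.5 D [ -0.2  -1.1 -17.6] rot -0.12 0.1 -0.05
```

```bash
python3 -m inch '[[[0,-1,-4,0,0,0,-1],[0,0,-4,0,0,0,-1],[0,0,-4,0,0,0,-1],[0,0,-3,0,0,0,-1],[0,0,-1.7,0,0,0,-1],[0,0,0,0,0,0,-1]]]'; python3 -c "
from h import *
want(520.1,-184.8,149.3,35.4)"
```

```text
t: 11.9
position: [520.5, -185.2, 149.2]
eef_rot: [[-0.579, 0.815, 0.002], [0.815, 0.579, 0.002], [-0.0, 0.003, -1.0]]
contact_force: [-0.4, 0.4, 3.3]
gripper_width: 0.178
t 11.9 p [ 520.5 -185.2  149.2] yawx 125.4 z [ 0.002  0.002 -1.   ] F [-0.4  0.4  3.3] M [ 0.02  0.29 -0.02] g 0.178 q [ 0.58  0.75 -0.54  1.86  0.58  0.69  1.89]
key 35.4 D [-0.4  0.4  0.1] rot -0.09 0.14 0.0
```

```bash
python3 -m inch '[[[0,0,0.3,0,0,-5.5,-1],[0,0,0,0,0,-5.5,-1],[0.3,0.2,0,0,0,-5.5,-1],[0.3,0.2,0,0,0,-5.5,-1],[0.3,0.2,0,0,0,-5.5,-1],[0,0,0,0,0,-5,-1],[0,0,0,0,0,0,-1]]]'; python3 -c "
from h import *
want(520.1,-184.8,149.3,3)"
```

```text
t: 12.6
position: [519.8, -185.0, 149.2]
eef_rot: [[-0.03, 1.0, 0.0], [1.0, 0.03, 0.0], [0.0, 0.0, -1.0]]
contact_force: [0.2, 0.4, -1.7]
gripper_width: 0.181
t 12.6 p [ 519.8 -185.   149.2] yawx 91.71 z [ 0.  0. -1.] F [ 0.2  0.4 -1.7] M [-0.08  0.05 -0.01] g 0.181 q [ 0.48  0.73 -0.37  1.86  0.42  0.63  1.45]
key 1.7 D [0.3 0.2 0.1] rot -0.0 0.02 1.29
```

```bash
python3 -m inch '[[[0.2,0.2,0,0,0,6,-1],[0,0,0,0,0,0,-1],[0,0,12,0,0,0,-1],[0,0,18,0,0,0,-1],[-8,12,2,0,0,-2,-1],[-16,25,0,0,0,-3,-1],[-16,25,0,0,0,-3,-1],[-8,10,0,0,0,0,-1],[-2,3,0,0,0,0,-1],[0,0,0,0,0,0,-1],[0,0,0,0,0,0,-1],[0,0,0,0,0,0,-1]]]'; python3 -c "
from h import *
want(468.1,-108.4,165,-0.3)"
```

```text
t: 13.8
position: [473.2, -110.7, 187.6]
eef_rot: [[0.012, 1.0, 0.011], [1.0, -0.012, -0.001], [-0.001, 0.011, -1.0]]
contact_force: [0.1, 0.3, -1.9]
gripper_width: 0.177
t 13.8 p [ 473.2 -110.7  187.6] yawx 89.3 z [ 0.011 -0.001 -1.   ] F [ 0.1  0.3 -1.9] M [-0.03  0.02 -0.02] g 0.177 q [ 0.37  0.59 -0.37  2.03  0.38  0.58  1.29]
key -0.7 D [ -5.1   2.3 -22.6] rot 0.08 0.62 0.4
```

```bash
python3 -m inch '[[[-5,2.3,-8,0,0.6,0.4,-1],[0,0,-10,0,0,0,-1],[0,0,-3,0,0,0,-1],[0,0,0,0,0,0,-1],[0,0,0,0,0,0,-1]]]'; python3 -c "
from h import *
want(468.1,-108.4,149.3,-0.3)"
```

```text
t: 14.3
position: [468.2, -110.2, 163.5]
eef_rot: [[0.008, 1.0, -0.002], [1.0, -0.008, -0.002], [-0.002, -0.002, -1.0]]
contact_force: [-0.8, -0.5, -2.3]
gripper_width: 0.179
t 14.3 p [ 468.2 -110.2  163.5] yawx 89.55 z [-0.002 -0.002 -1.   ] F [-0.8 -0.5 -2.3] M [-0.06  0.03  0.01] g 0.179 q [ 0.35  0.63 -0.34  2.05  0.41  0.52  1.27]
key -0.4 D [ -0.1   1.8 -14.2] rot 0.09 -0.1 0.15
```

```bash
python3 -m inch '[[[0,1.8,-0.5,0,0,0,-1],[0,0,-4,0,0,0,-1],[0,0,-4,0,0,0,-1],[0,0,-3,0,0,0,-1],[0,0,-1.8,0,0,0,-1],[0,0,0,0,0,0,-1]]]'; python3 -c "
from h import *
want(468.1,-108.4,149.3,-0.3)"
```

```text
t: 14.9
position: [468.7, -108.1, 149.4]
eef_rot: [[0.008, 1.0, -0.001], [1.0, -0.008, -0.002], [-0.002, -0.001, -1.0]]
contact_force: [-0.0, 0.8, -2.3]
gripper_width: 0.181
t 14.9 p [ 468.7 -108.1  149.4] yawx 89.57 z [-0.001 -0.002 -1.   ] F [-0.   0.8 -2.3] M [-0.06  0.01  0.01] g 0.181 q [ 0.33  0.66 -0.32  2.07  0.43  0.48  1.25]
key -0.4 D [-0.6 -0.3 -0.1] rot 0.09 -0.03 0.13
```

```bash
python3 -m inch '[[[-0.3,0,0,0,0,-5.5,-1],[0,0,0,0,0,-5.5,-1],[0.3,0.2,0,0,0,-5.5,-1],[0.3,0.2,0,0,0,-5.5,-1],[0.3,0,0,0,0,-5.5,-1],[0,0,0,0,0,-4,-1],[0,0,0,0,0,0,-1]]]'; python3 -c "
from h import *
want(468.1,-108.4,149.3,-32.7)"
```

```text
t: 15.6
position: [468.4, -109.5, 149.3]
eef_rot: [[0.547, 0.837, -0.004], [0.837, -0.547, -0.003], [-0.004, -0.001, -1.0]]
contact_force: [0.6, -0.9, -3.0]
gripper_width: 0.182
t 15.6 p [ 468.4 -109.5  149.3] yawx 56.82 z [-0.004 -0.003 -1.   ] F [ 0.6 -0.9 -3. ] M [-0.06 -0.01  0.01] g 0.182 q [ 0.24  0.65 -0.17  2.07  0.24  0.45  0.88]
key -33.2 D [-0.3  1.1 -0. ] rot 0.16 -0.2 0.48
```

```bash
python3 -m inch '[[[0,1,0,0,0,6,-1],[0,0,0,0,0,0,-1],[0,0,12,0,0,0,-1],[0,0,18,0,0,0,-1],[20,-3,2,0,0,2,-1],[40,-7,2,0,0,3,-1],[40,-7,0,0,0,2,-1],[20,-4,0,0,0,0,-1],[5,-1,0,0,0,0,-1],[0,0,0,0,0,0,-1],[0,0,0,0,0,0,-1],[0,0,0,0,0,0,-1]]]'; python3 -c "
from h import *
want(596.6,-132.9,165,-20.5)"
```

```text
t: 16.8
position: [591.5, -130.7, 184.2]
eef_rot: [[0.343, 0.939, -0.011], [0.939, -0.343, -0.002], [-0.006, -0.01, -1.0]]
contact_force: [0.7, 0.3, -2.5]
gripper_width: 0.18
t 16.8 p [ 591.5 -130.7  184.2] yawx 69.93 z [-0.011 -0.002 -1.   ] F [ 0.7  0.3 -2.5] M [ 0.04 -0.04  0.  ] g 0.18 q [ 0.29  0.73 -0.28  1.66  0.26  0.8   1.12]
key -20.1 D [  5.1  -2.2 -19.2] rot 0.13 -0.64 -0.43
```

```bash
python3 -m inch '[[[5,-2.2,-8,0,-0.6,-0.4,-1],[0,0,-8,0,0,0,-1],[0,0,-3,0,0,0,-1],[0,0,0,0,0,0,-1],[0,0,0,0,0,0,-1]]]'; python3 -c "
from h import *
want(596.6,-132.9,149.3,-20.5)"
```

```text
t: 17.3
position: [593.8, -132.8, 163.0]
eef_rot: [[0.35, 0.937, -0.004], [0.937, -0.35, -0.002], [-0.003, -0.003, -1.0]]
contact_force: [0.3, -0.1, -2.4]
gripper_width: 0.18
t 17.3 p [ 593.8 -132.8  163. ] yawx 69.5 z [-0.004 -0.002 -1.   ] F [ 0.3 -0.1 -2.4] M [ 0.04 -0.04 -0.02] g 0.18 q [ 0.29  0.76 -0.26  1.68  0.27  0.75  1.11]
key -20.5 D [  2.8  -0.1 -13.7] rot 0.13 -0.22 -0.0
```

```bash
python3 -m inch '[[[2.8,0,0,0,-0.2,0,-1],[0,0,-4,0,0,0,-1],[0,0,-4,0,0,0,-1],[0,0,-3,0,0,0,-1],[0,0,-1.8,0,0,0,-1],[0,0,0,0,0,0,-1]]]'; python3 -c "
from h import *
want(596.6,-132.9,149.3,-20.5)"
```

```text
t: 17.9
position: [597.3, -132.6, 149.4]
eef_rot: [[0.35, 0.937, 0.001], [0.937, -0.35, -0.002], [-0.002, 0.002, -1.0]]
contact_force: [-1.0, 0.0, -2.1]
gripper_width: 0.18
t 17.9 p [ 597.3 -132.6  149.4] yawx 69.51 z [ 0.001 -0.002 -1.   ] F [-1.   0.  -2.1] M [-0.02  0.02  0.02] g 0.18 q [ 0.29  0.78 -0.26  1.68  0.28  0.72  1.1 ]
key -20.5 D [-0.7 -0.3 -0.1] rot 0.12 0.05 -0.01
```

```bash
python3 -m inch '[[[-0.5,-0.2,0,0,0,-5.5,-1],[0,0,0,0,0,-5.5,-1],[0.3,0.2,0,0,0,-5.5,-1],[0.3,0.2,0,0,0,-5.5,-1],[0.3,0.3,0,0,0,-5.5,-1],[0,0,0,0,0,-4,-1],[0,0,0,0,0,0,-1]]]'; python3 -c "
from h import *
want(596.6,-132.9,149.3,-52.9)"
```

```text
t: 18.6
position: [596.1, -133.9, 149.4]
eef_rot: [[0.801, 0.599, -0.004], [0.599, -0.801, -0.004], [-0.005, 0.001, -1.0]]
contact_force: [-0.1, -0.1, -4.2]
gripper_width: 0.178
t 18.6 p [ 596.1 -133.9  149.4] yawx 36.78 z [-0.004 -0.004 -1.   ] F [-0.1 -0.1 -4.2] M [-0.07  0.02 -0.  ] g 0.178 q [ 0.2   0.77 -0.1   1.69  0.11  0.69  0.68]
key -53.2 D [ 0.5  1.  -0.1] rot 0.21 -0.21 0.32
```

```bash
python3 -m inch '[[[0.3,1,0,0,0,6,-1],[0,0,0,0,0,0,-1],[0,0,12,0,0,0,-1],[0,0,18,0,0,0,-1],[0,5,10,0,0,0,-1],[0,0,0,0,0,0,-1],[0,0,0,0,0,0,-1]]]'; python3 -c "
from h import *
want(544.5,-56.4,165,25-90)
shot('wrist','w7')"
```

```text
t: 19.3
position: [597.1, -127.2, 193.1]
eef_rot: [[0.733, 0.681, -0.001], [0.681, -0.733, -0.004], [-0.003, 0.002, -1.0]]
contact_force: [0.7, 0.2, -2.5]
gripper_width: 0.182
t 19.3 p [ 597.1 -127.2  193.1] yawx 42.89 z [-0.001 -0.004 -1.   ] F [ 0.7  0.2 -2.5] M [-0.02  0.03  0.04] g 0.182 q [ 0.21  0.71 -0.13  1.65  0.13  0.79  0.76]
key -47.1 D [-52.6  70.8 -28.1] rot 0.2 -0.05 -17.89
t 19.3 p [ 597.1 -127.2  193.1] yawx 42.89 z [-0.001 -0.004 -1.   ] F [ 0.7  0.2 -2.5] M [-0.02  0.03  0.04] g 0.182 q [ 0.21  0.71 -0.13  1.65  0.13  0.79  0.76]
```

View pics/w7.png

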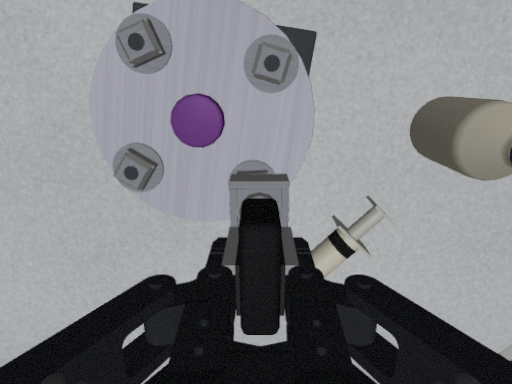

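```bash
cat > bolts.py <<'E'
import sys;from h import *
f=sys.argv[1];im=cv2.imread(f"pics/{f}.png");c=dict(np.load(f"pics/{f}.npz"))
P=dict(a=(544.5,-56.4,100),b=(468.1,-108.4,100),c=(520.1,-184.8,100),d=(596.6,-132.9,100))
t=[]
for k in sys.argv[2]:
    u,v=proj(c,P[k])[0].round().astype(int);print(k,u,v)
    r=cv2.copyMakeBorder(im,40,40,40,40,cv2.BORDER_REPLICATE)[v+12:v+68,u+12:u+68]
    r=cv2.normalize(cv2.resize(r,None,fx=7,fy=7,interpolation=cv2.INTER_CUBIC),None,0,255,cv2.NORM_MINMAX)
    r[:,::49]=(0,255,255);r[::49]=(0,255,255);t.append(r)
while len(t)<4:t.append(np.zeros_like(t[0]))
g=np.vstack([np.hstack(t[:2]),np.hstack(t[2:])])
cv2.imwrite(f"pics/{f}b.png",cv2.resize(g,None,fx=.76,fy=.76,interpolation=cv2.INTER_AREA))
E
python3 bolts.py w7 abc
```

```text
a 272 63
b 136 42
c 131 173
```

View pics/w7b.png

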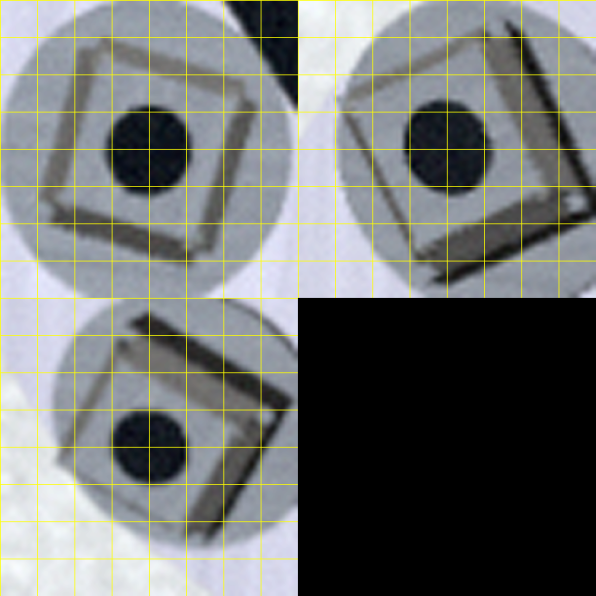

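Projected bolt centres coincide with the holes, so positions hold. Now the angles.

Run:
```python
from h import *
c=dict(np.load("pics/w7.npz"))
cs=dict(a=(272,63),b=(136,42),c=(131,173));off=dict(a=(0,0),b=(298,0),c=(0,298))
L=dict(a=[(108,40,243,84),(55,215,192,262),(88,50,52,195),(245,110,205,245)],b=[(345,97,485,33),(435,280,590,215),(512,28,592,205),(348,105,415,250)],
c=[(140,320,290,403),(290,403,207,540),(120,345,62,465)])
for k,(u,v) in cs.items():
    an=[]
    for x1,y1,x2,y2 in L[k]:
        P=[onz(c,(u-28+(x-off[k][0])/5.32,v-28+(y-off[k][1])/5.32),98) for x,y in[(x1,y1),(x2,y2)]]
        d=P[1]-P[0];an.append(np.degrees(np.arctan2(d[1],d[0]))%90)
    print(k,np.round(an,1))
```

```text
a [26.  24.7 27.9 26.6]
b [64.3 63.4 64.6 63.5]
c [11.9  8.5 11.9]
```

```bash
python3 -m inch '[[[-8,12,-3,0.2,0,-4,-1],[-16,24,-3,0,0,-5,-1],[-16,22,-3,0,0,-5,-1],[-8,8,0,0,0,-3,-1],[-2,2,0,0,0,0,-1],[0,0,0,0,0,0,-1],[0,0,0,0,0,0,-1]]]'; python3 -c "
from h import *
want(544.5,-56.4,165,-64)"
```

```text
t: 20.05
position: [544.3, -58.4, 180.6]
eef_rot: [[0.905, 0.426, -0.005], [0.426, -0.905, -0.001], [-0.005, -0.002, -1.0]]
contact_force: [0.1, -0.5, -2.3]
gripper_width: 0.181
t 20.05 p [544.3 -58.4 180.6] yawx 25.19 z [-0.005 -0.001 -1.   ] F [ 0.1 -0.5 -2.3] M [ 0.   -0.03 -0.01] g 0.181 q [ 0.04  0.66 -0.04  1.85  0.04  0.64  0.42]
key -64.8 D [  0.2   2.  -15.6] rot 0.03 -0.31 0.81
```

```bash
python3 -m inch '[[[0,2,-8,0,-0.3,0.8,-1],[0,0,-5,0,0,0,-1],[0,0,0,0,0,0,-1],[0,0,0,0,0,0,-1]]]'; python3 -c "
from h import *
want(544.5,-56.4,149.3,-64)"
```

```text
t: 20.45
position: [545.7, -58.8, 165.9]
eef_rot: [[0.899, 0.437, 0.002], [0.437, -0.899, -0.001], [0.001, 0.002, -1.0]]
contact_force: [-0.2, -0.3, -2.7]
gripper_width: 0.182
t 20.45 p [545.7 -58.8 165.9] yawx 25.93 z [ 0.002 -0.001 -1.   ] F [-0.2 -0.3 -2.7] M [-0.02  0.03 -0.  ] g 0.182 q [ 0.05  0.68 -0.04  1.87  0.05  0.59  0.43]
key -64.1 D [ -1.2   2.4 -16.6] rot 0.08 0.09 0.07
```

```bash
python3 -m inch '[[[-1.2,2.4,-2,0,0,0,-1],[0,0,-4,0,0,0,-1],[0,0,-4,0,0,0,-1],[0,0,0,0,0,0,-1]]]'; python3 -c "
from h import *
want(544.5,-56.4,149.3,-64)"
```

```text
t: 20.85
position: [544.6, -56.5, 155.2]
eef_rot: [[0.899, 0.437, 0.002], [0.437, -0.899, -0.002], [0.001, 0.002, -1.0]]
contact_force: [-0.5, -0.1, -3.2]
gripper_width: 0.182
t 20.85 p [544.6 -56.5 155.2] yawx 25.92 z [ 0.002 -0.002 -1.   ] F [-0.5 -0.1 -3.2] M [-0.02 -0.02 -0.08] g 0.182 q [ 0.04  0.69 -0.04  1.88  0.05  0.57  0.42]
key -64.1 D [-0.1  0.1 -5.9] rot 0.09 0.11 0.08
```

```bash
python3 -m inch '[[[0,0,-3.5,0,0,0,-1],[0,0,-2,0,0,0,-1],[0,0,0,0,0,0,-1]]]'; python3 -c "
from h import *
want(544.5,-56.4,149.3,-64)"
```

```text
t: 21.15
position: [544.6, -56.5, 149.3]
eef_rot: [[0.899, 0.437, 0.002], [0.437, -0.899, -0.002], [0.001, 0.002, -1.0]]
contact_force: [0.1, -0.7, -1.7]
gripper_width: 0.179
t 21.15 p [544.6 -56.5 149.3] yawx 25.92 z [ 0.002 -0.002 -1.   ] F [ 0.1 -0.7 -1.7] M [-0.02  0.01 -0.03] g 0.179 q [ 0.04  0.7  -0.04  1.89  0.05  0.55  0.42]
key -64.1 D [-0.1  0.1  0. ] rot 0.1 0.11 0.08
```

```bash
python3 -m inch '[[[0,0,0,0,0,-5,-1],[0,0,0,0,0,-5,-1],[0,0,0,0,0,-5,-1],[0,0,0,0,0,-2,-1],[0,0,0,0,0,-1.5,-1]]]'; python3 -c "
from h import *
want(544.5,-56.4,149.3,-64)"
python3 -m inch '[[[0,0,0,0,0,-1.5,-1],[0,0,0,0,0,-1.5,-1],[0,0,0,0,0,-1.5,-1]]]'; python3 -c "
from h import *
want(544.5,-56.4,149.3,-64)"
```

```text
t: 21.65
position: [543.9, -58.3, 149.3]
eef_rot: [[0.993, 0.117, -0.0], [0.117, -0.993, -0.004], [-0.001, 0.004, -1.0]]
contact_force: [-1.5, -0.7, -2.6]
gripper_width: 0.18
t 21.65 p [543.9 -58.3 149.3] yawx 6.74 z [-0.    -0.004 -1.   ] F [-1.5 -0.7 -2.6] M [-0.05  0.09  0.05] g 0.18 q [-0.02  0.71  0.06  1.89 -0.07  0.55  0.2 ]
key -83.3 D [0.6 1.9 0. ] rot 0.23 -0.02 19.26
t: 21.95
position: [543.8, -58.4, 149.3]
eef_rot: [[0.999, 0.035, -0.001], [0.035, -0.999, -0.004], [-0.001, 0.004, -1.0]]
contact_force: [-0.3, -0.9, -2.0]
gripper_width: 0.178
t 21.95 p [543.8 -58.4 149.3] yawx 2.02 z [-0.001 -0.004 -1.   ] F [-0.3 -0.9 -2. ] M [-0.12  0.08  0.04] g 0.178 q [-0.03  0.71  0.08  1.89 -0.09  0.55  0.15]
key -88.0 D [0.7 2.  0. ] rot 0.23 -0.05 23.98
```

```bash
for i in 1; do python3 -m inch '[[[0.3,1,0,0,0,-1.2,-1],[0,0.3,0,0,0,-1.2,-1],[0,0,0,0,0,-1.2,-1]]]' | head -1; done; python3 -c "
from h import *
want(544.5,-56.4,149.3,-64)"
python3 -m inch '[[[0,0,0,0,0,-1.2,-1],[0,0,0,0,0,-1.2,-1],[0,0,0,0,0,-1.2,-1]]]' | head -1;  python3 -c "
from h import *
want(544.5,-56.4,149.3,-64)"
```

```text
t: 22.25
t 22.25 p [543.8 -58.3 149.3] yawx -1.94 z [-0.002 -0.005 -1.   ] F [-0.3 -0.6 -1.9] M [-0.16  0.1   0.05] g 0.174 q [-0.04  0.71  0.1   1.89 -0.12  0.55  0.1 ]
key -91.9 D [0.7 1.9 0. ] rot 0.3 -0.09 27.94
t: 22.55
t 22.55 p [543.8 -58.3 149.3] yawx -5.86 z [-0.002 -0.005 -1.   ] F [-0.8 -1.  -1.5] M [-0.33  0.14  0.03] g 0.177 q [-0.05  0.71  0.12  1.89 -0.14  0.55  0.06]
key -95.9 D [0.7 1.9 0. ] rot 0.3 -0.12 31.86
```

```bash
python3 -m inch '[[[0.2,0.5,0,0.3,-0.1,-1.2,-1],[0,0,0,0,0,-1.2,-1],[0,0,0,0,0,-1.2,-1]]]' | head -1; python3 -c "
from h import *
want(544.5,-56.4,149.3,-64)"
python3 -m inch '[[[0,0,0,0,0,-1.2,-1],[0,0,0,0,0,-1.2,-1]]]' | head -1;  python3 -c "
from h import *
want(544.5,-56.4,149.3,-64)"
```

```text
t: 22.85
t 22.85 p [543.6 -58.6 149.3] yawx -9.82 z [-0.001 -0.    -1.   ] F [-1.  -2.2 -2.3] M [-0.41  0.16  0.06] g 0.18 q [-0.06  0.71  0.13  1.89 -0.17  0.55  0.02]
key -99.8 D [0.9 2.2 0. ] rot 0.02 -0.04 35.82
t: 23.05
t 23.05 p [543.6 -58.6 149.3] yawx -12.42 z [-0.001 -0.    -1.   ] F [-1.3 -1.8 -1.7] M [-0.54  0.2   0.23] g 0.18 q [-0.07  0.71  0.15  1.89 -0.18  0.55 -0.01]
key -102.4 D [0.9 2.2 0. ] rot 0.01 -0.05 38.42
```

```bash
python3 -m inch '[[[0,0,0,0,0,-0.5,-1]]]' | head -1; python3 -c "
from h import *
want(544.5,-56.4,149.3,-64)"
```

```text
t: 23.15
t 23.15 p [543.6 -58.6 149.3] yawx -12.96 z [-0.001 -0.    -1.   ] F [-0.9 -0.8 -2.2] M [-0.5   0.2   0.24] g 0.178 q [-0.07  0.71  0.15  1.89 -0.19  0.55 -0.02]
key -103.0 D [0.9 2.2 0. ] rot 0.03 -0.05 38.96
```

```bash
python3 -m inch '[[[0.5,1,0,0,0,4,-1],[0.2,0.8,0,0,0,4,-1],[0,0,0,0,0,0,-1],[0,0,12,0,0,0,-1],[0,0,20,0,0,0,-1],[0,0,5,0,0,0,-1],[0,0,0,0,0,0,-1],[0,0,0,0,0,0,-1]]]'; python3 -c "
from h import *
want(520.1,-184.8,165,-79.5)
shot('wrist','w8')"
```

```text
t: 23.95
position: [545.3, -54.4, 189.2]
eef_rot: [[0.996, -0.09, 0.002], [-0.09, -0.996, 0.002], [0.001, -0.002, -1.0]]
contact_force: [-0.7, -0.5, -1.6]
gripper_width: 0.18
t 23.95 p [545.3 -54.4 189.2] yawx -5.14 z [ 0.002  0.002 -1.   ] F [-0.7 -0.5 -1.6] M [-0.02 -0.02 -0.03] g 0.18 q [-0.06  0.65  0.13  1.86 -0.13  0.64  0.06]
key -95.1 D [ -25.2 -130.4  -24.2] rot -0.13 0.09 15.64
t 23.95 p [545.3 -54.4 189.2] yawx -5.14 z [ 0.002  0.002 -1.   ] F [-0.7 -0.5 -1.6] M [-0.02 -0.02 -0.03] g 0.18 q [-0.06  0.65  0.13  1.86 -0.13  0.64  0.06]
```

View pics/w8.png

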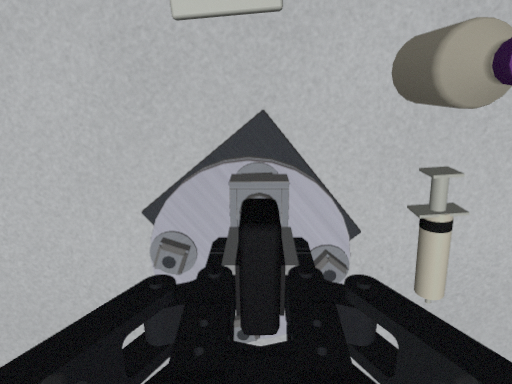

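```bash
python3 -m inch '[[[-4,-20,0,0,0,4,-1],[-8,-40,0,0,0,4,-1],[-8,-40,-2,0,0,4,-1],[-4,-22,-2,0,0,3,-1],[0,-5,-2,0,0,0,-1],[0,0,0,0,0,0,-1],[0,0,0,0,0,0,-1],[0,0,0,0,0,0,-1]]]'; python3 -c "
from h import *
want(520.1,-184.8,165,-79.5)
shot('wrist','w9')"; python3 bolts.py w9 abd
```

```text
t: 24.8
position: [519.6, -177.9, 178.5]
eef_rot: [[0.983, 0.186, -0.006], [0.186, -0.983, 0.009], [-0.004, -0.01, -1.0]]
contact_force: [-0.1, 0.2, -2.4]
gripper_width: 0.179
t 24.8 p [ 519.6 -177.9  178.5] yawx 10.71 z [-0.006  0.009 -1.   ] F [-0.1  0.2 -2.4] M [ 0.02  0.02 -0.01] g 0.179 q [ 0.24  0.66  0.01  1.85 -0.03  0.64  0.46]
key -79.3 D [  0.5  -6.9 -13.5] rot -0.52 -0.34 -0.21
t 24.8 p [ 519.6 -177.9  178.5] yawx 10.71 z [-0.006  0.009 -1.   ] F [-0.1  0.2 -2.4] M [ 0.02  0.02 -0.01] g 0.179 q [ 0.24  0.66  0.01  1.85 -0.03  0.64  0.46]
a 334 19
b 200 81
d 380 153
```

View pics/w9.png

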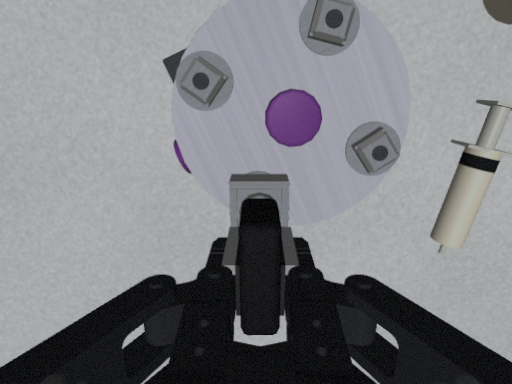

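```bash
python3 -m inch '[[[0.5,-6.5,-6,-0.5,-0.3,-0.2,-1],[0,0,-5,0,0,0,-1],[0,0,0,0,0,0,-1],[0,0,0,0,0,0,-1]]]'; python3 -c "
from h import *
want(520.1,-184.8,149.3,-79.5)"
```

```text
t: 25.25
position: [521.3, -181.2, 166.5]
eef_rot: [[0.982, 0.187, 0.0], [0.187, -0.982, 0.001], [0.0, -0.001, -1.0]]
contact_force: [0.1, 1.2, -3.1]
gripper_width: 0.185
t 25.25 p [ 521.3 -181.2  166.5] yawx 10.8 z [ 0.     0.001 -1.   ] F [ 0.1  1.2 -3.1] M [ 0.04  0.02 -0.01] g 0.185 q [ 0.24  0.68  0.02  1.86 -0.02  0.6   0.46]
key -79.2 D [ -1.2  -3.6 -17.2] rot -0.06 0.0 -0.3
```

```bash
python3 -m inch '[[[-1.2,-3.6,-2,0,0,-0.3,-1],[0,0,-4,0,0,0,-1],[0,0,-4,0,0,0,-1],[0,0,0,0,0,0,-1]]]'; python3 -c "
from h import *
want(520.1,-184.8,149.3,-79.5)"
```

```text
t: 25.65
position: [520.1, -185.2, 155.7]
eef_rot: [[0.983, 0.181, 0.0], [0.181, -0.983, 0.001], [0.001, -0.001, -1.0]]
contact_force: [-0.8, -0.2, -2.3]
gripper_width: 0.177
t 25.65 p [ 520.1 -185.2  155.7] yawx 10.45 z [ 0.     0.001 -1.   ] F [-0.8 -0.2 -2.3] M [ 0.02  0.03 -0.02] g 0.177 q [ 0.25  0.7   0.02  1.87 -0.02  0.58  0.46]
key -79.5 D [ 0.   0.4 -6.4] rot -0.06 0.02 0.05
```

```bash
python3 -m inch '[[[0,0.3,-4,0,0,0,-1],[0,0,-2.2,0,0,0,-1],[0,0,0,0,0,0,-1]]]'; python3 -c "
from h import *
want(520.1,-184.8,149.3,-79.5)"
```

```text
t: 25.95
position: [520.2, -184.9, 149.2]
eef_rot: [[0.983, 0.181, 0.001], [0.181, -0.983, 0.001], [0.001, -0.001, -1.0]]
contact_force: [-0.2, 0.0, 2.1]
gripper_width: 0.174
t 25.95 p [ 520.2 -184.9  149.2] yawx 10.45 z [ 0.001  0.001 -1.   ] F [-0.2  0.   2.1] M [0.01 0.13 0.03] g 0.174 q [ 0.25  0.71  0.02  1.87 -0.02  0.56  0.46]
key -79.6 D [-0.1  0.1  0.1] rot -0.06 0.04 0.05
```

```bash
python3 -m inch '[[[0,0,0.2,0,0,-5,-1],[0,0.3,0,0,0,-5,-1],[0,0.3,0,0,0,-5,-1],[0,0,0,0,0,-2,-1],[0,0,0,0,0,-1.5,-1]]]' |head -1; python3 -c "
from h import *
want(520.1,-184.8,149.3,-79.5)"
python3 -m inch '[[[0,0.3,0,0.1,0,-1.5,-1],[0,0.3,0,0,0,-1.5,-1],[0,0,0,0,0,-1.2,-1]]]'|head -1; python3 -c "
from h import *
want(520.1,-184.8,149.3,-79.5)"
```

```text
t: 26.45
t 26.45 p [ 519.5 -186.4  149.4] yawx -8.73 z [ 0.    -0.002 -1.   ] F [-0.1 -1.1 -2.2] M [-0.03  0.08  0.03] g 0.182 q [ 0.19  0.71  0.11  1.88 -0.13  0.56  0.24]
key -98.7 D [ 0.6  1.6 -0.1] rot 0.1 0.0 19.23
t: 26.75
t 26.75 p [ 519.4 -186.5  149.3] yawx -13.17 z [ 0.    -0.001 -1.   ] F [-0.1 -1.4 -2.7] M [-0.14  0.06  0.02] g 0.178 q [ 0.18  0.71  0.13  1.88 -0.16  0.56  0.19]
key -103.2 D [ 0.7  1.7 -0. ] rot 0.04 0.0 23.67
```

```bash
python3 -m inch '[[[0.2,0.5,0,0,0,-1.2,-1],[0,0,0,0,0,-1.2,-1],[0,0,0,0,0,-1.2,-1]]]' |head -1; python3 -c "
from h import *
want(520.1,-184.8,149.3,-79.5)"
python3 -m inch '[[[0,0.3,0,0.1,0,-1.2,-1],[0,0,0,0,0,-1.2,-1]]]'|head -1; python3 -c "
from h import *
want(520.1,-184.8,149.3,-79.5)"
```

```text
t: 27.05
t 27.05 p [ 519.4 -186.4  149.3] yawx -17.07 z [-0.    -0.001 -1.   ] F [-0.2 -0.7 -2.1] M [-0.27  0.19  0.1 ] g 0.18 q [ 0.17  0.72  0.15  1.88 -0.18  0.56  0.14]
key -107.1 D [ 0.7  1.6 -0. ] rot 0.07 -0.01 27.57
t: 27.25
t 27.25 p [ 519.4 -186.5  149.4] yawx -19.7 z [-0.  0. -1.] F [-0.7 -1.6 -3.3] M [-0.32  0.14  0.06] g 0.178 q [ 0.16  0.72  0.16  1.88 -0.2   0.56  0.11]
key -109.7 D [ 0.7  1.7 -0.1] rot -0.01 -0.01 30.2
```

```bash
python3 -m inch '[[[0.2,0.4,0,0,0,-1.2,-1],[0,0,0,0,0,-1.2,-1]]]' |head -1; python3 -c "
from h import *
want(520.1,-184.8,149.3,-79.5)"
python3 -m inch '[[[0,0,0,0,0,-1.2,-1]]]'|head -1; python3 -c "
from h import *
want(520.1,-184.8,149.3,-79.5)"
```

```text
t: 27.45
t 27.45 p [ 519.3 -186.5  149.3] yawx -22.33 z [-0. -0. -1.] F [-0.8 -1.9 -1.2] M [-0.37  0.08  0.09] g 0.179 q [ 0.16  0.72  0.18  1.88 -0.22  0.56  0.08]
key -112.3 D [ 0.8  1.7 -0. ] rot 0.01 -0.03 32.83
t: 27.55
t 27.55 p [ 519.3 -186.5  149.4] yawx -23.64 z [-0. -0. -1.] F [-0.6 -1.9 -1.9] M [-0.4   0.14  0.08] g 0.178 q [ 0.15  0.72  0.18  1.88 -0.22  0.56  0.07]
key -113.6 D [ 0.8  1.7 -0.1] rot 0.01 -0.03 34.14
```

```bash
python3 -m inch '[[[0.2,0.2,0,0,0,-1.2,-1],[0,0,0,0,0,-1.2,-1]]]' |head -1; python3 -c "
from h import *
want(520.1,-184.8,149.3,-79.5)"
python3 -m inch '[[[0,0,0,0,0,-1.2,-1]]]'|head -1; python3 -c "
from h import *
want(520.1,-184.8,149.3,-79.5)"
```

```text
t: 27.75
t 27.75 p [ 519.3 -186.4  149.3] yawx -26.27 z [-0.001 -0.    -1.   ] F [-1.3 -2.4 -2. ] M [-0.49  0.26  0.03] g 0.181 q [ 0.14  0.72  0.2   1.88 -0.24  0.57  0.04]
key -116.3 D [ 0.8  1.6 -0. ] rot 0.03 -0.05 36.77
t: 27.85
t 27.85 p [ 519.3 -186.4  149.4] yawx -27.58 z [-0.001 -0.    -1.   ] F [ 0.4 -1.9 -1.4] M [-0.47  0.25  0.04] g 0.179 q [ 0.14  0.72  0.2   1.88 -0.25  0.57  0.02]
key -117.6 D [ 0.8  1.6 -0.1] rot 0.03 -0.05 38.08
```

```bash
python3 -m inch '[[[0.2,0.3,0,0,0,-1.2,-1],[0,0,0,0,0,-1.2,-1]]]' |head -1; python3 -c "
from h import *
want(520.1,-184.8,149.3,-79.5)"
python3 -m inch '[[[0,0,0,0,0,-1.2,-1]]]'|head -1; python3 -c "
from h import *
want(520.1,-184.8,149.3,-79.5)"
```

```text
t: 28.05
t 28.05 p [ 519.3 -186.4  149.4] yawx -30.21 z [-0.001 -0.001 -1.   ] F [-1.9 -2.2 -1.9] M [-0.47  0.23  0.04] g 0.181 q [ 0.13  0.72  0.21  1.88 -0.26  0.57 -0.01]
key -120.2 D [ 0.8  1.6 -0.1] rot 0.04 -0.07 40.71
t: 28.15
t 28.15 p [ 519.2 -186.4  149.3] yawx -31.52 z [-0.001 -0.001 -1.   ] F [-0.4 -2.2 -1.7] M [-0.5   0.27  0.07] g 0.182 q [ 0.13  0.72  0.22  1.88 -0.27  0.57 -0.02]
key -121.5 D [ 0.9  1.6 -0. ] rot 0.04 -0.08 42.02
```

```bash
python3 -m inch '[[[0.2,0.3,0,0,0,-1,-1],[0,0,0,0,0,-1,-1]]]' |head -1; python3 -c "
from h import *
want(520.1,-184.8,149.3,-79.5)"
python3 -m inch '[[[0,0,0,0,0,-1,-1]]]'|head -1; python3 -c "
from h import *
want(520.1,-184.8,149.3,-79.5)"
```

```text
t: 28.35
t 28.35 p [ 519.2 -186.4  149.3] yawx -33.7 z [-0.002 -0.001 -1.   ] F [-1.7 -2.6 -2.4] M [-0.59  0.3   0.2 ] g 0.181 q [ 0.12  0.72  0.23  1.88 -0.28  0.57 -0.05]
key -123.7 D [ 0.9  1.6 -0. ] rot 0.06 -0.09 44.2
t: 28.45
t 28.45 p [ 519.2 -186.4  149.3] yawx -34.74 z [-0.002 -0.001 -1.   ] F [-0.2 -2.4 -1.3] M [-0.58  0.37  0.38] g 0.178 q [ 0.12  0.72  0.24  1.88 -0.29  0.57 -0.06]
key -124.7 D [ 0.9  1.6 -0. ] rot 0.07 -0.1 45.24
```

```bash
python3 -m inch '[[[0,0,0,0,0,3,-1],[0.4,0.7,0,0,0,3,-1],[0.4,0.7,0,0,0,3,-1],[0,0,0,0,0,0,-1],[0,0,12,0,0,0,-1],[0,0,20,0,0,0,-1],[0,0,5,0,0,0,-1],[0,0,0,0,0,0,-1],[0,0,0,0,0,0,-1]]]'; python3 -c "
from h import *
want(468.1,-108.4,165,-116)
shot('wrist','w10')"
```

```text
t: 29.35
position: [521.6, -181.2, 188.9]
eef_rot: [[0.899, -0.437, 0.0], [-0.437, -0.899, 0.003], [-0.001, -0.003, -1.0]]
contact_force: [0.3, 0.5, -2.0]
gripper_width: 0.18
t 29.35 p [ 521.6 -181.2  188.9] yawx -25.92 z [ 0.     0.003 -1.   ] F [ 0.3  0.5 -2. ] M [ 0.02 -0.01 -0.01] g 0.18 q [ 0.12  0.66  0.22  1.84 -0.22  0.66  0.02]
key -115.9 D [-53.5  72.8 -23.9] rot -0.19 0.03 -0.08
t 29.35 p [ 521.6 -181.2  188.9] yawx -25.92 z [ 0.     0.003 -1.   ] F [ 0.3  0.5 -2. ] M [ 0.02 -0.01 -0.01] g 0.18 q [ 0.12  0.66  0.22  1.84 -0.22  0.66  0.02]
```

View pics/w10.png

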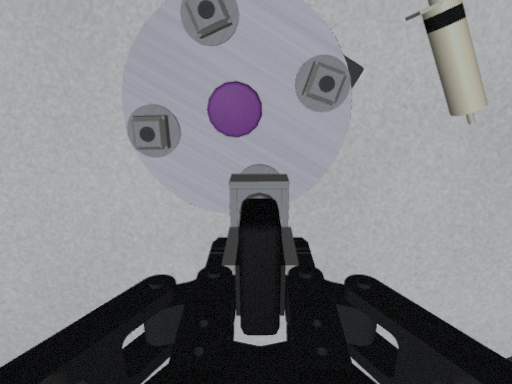

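```bash
python3 -m inch '[[[-8,12,-2,-0.2,0,0,-1],[-16,24,-2,0,0,0,-1],[-16,24,-2,0,0,0,-1],[-8,10,-2,0,0,0,-1],[-2,2,0,0,0,0,-1],[0,0,0,0,0,0,-1],[0,0,0,0,0,0,-1],[0,0,0,0,0,0,-1]]]'; python3 -c "
from h import *
want(468.1,-108.4,165,-116)"
```

```text
t: 30.2
position: [469.8, -108.1, 177.7]
eef_rot: [[0.898, -0.44, -0.003], [-0.44, -0.898, -0.0], [-0.002, 0.002, -1.0]]
contact_force: [0.6, -0.4, -2.6]
gripper_width: 0.179
t 30.2 p [ 469.8 -108.1  177.7] yawx -26.1 z [-0.003 -0.    -1.   ] F [ 0.6 -0.4 -2.6] M [-0.02  0.01  0.06] g 0.179 q [-0.01  0.61  0.21  2.05 -0.25  0.51 -0.06]
key -116.1 D [ -1.7  -0.3 -12.7] rot 0.03 -0.15 0.1
```

```bash
python3 -m inch '[[[-1.5,0,-6,0,-0.1,0,-1],[0,0,-6,0,0,0,-1],[0,0,0,0,0,0,-1],[0,0,0,0,0,0,-1]]]'; python3 -c "
from h import *
want(468.1,-108.4,149.3,-116)"
```

```text
t: 30.6
position: [469.3, -110.1, 164.5]
eef_rot: [[0.897, -0.442, 0.001], [-0.442, -0.897, -0.002], [0.001, 0.001, -1.0]]
contact_force: [0.1, -0.4, -3.3]
gripper_width: 0.184
t 30.6 p [ 469.3 -110.1  164.5] yawx -26.26 z [ 0.001 -0.002 -1.   ] F [ 0.1 -0.4 -3.3] M [-0.03 -0.01 -0.02] g 0.184 q [ 0.01  0.63  0.2   2.07 -0.26  0.47 -0.05]
key -116.3 D [ -1.2   1.7 -15.2] rot 0.1 0.04 0.26
```

```bash
python3 -m inch '[[[-1.2,1.7,-1,0.1,0,0.2,-1],[0,0,-4,0,0,0,-1],[0,0,-4,0,0,0,-1],[0,0,0,0,0,0,-1]]]'; python3 -c "
from h import *
want(468.1,-108.4,149.3,-116)"
```

```text
t: 31.0
position: [468.1, -109.4, 155.2]
eef_rot: [[0.898, -0.44, 0.002], [-0.44, -0.898, -0.001], [0.002, 0.0, -1.0]]
contact_force: [-0.6, -1.3, -2.8]
gripper_width: 0.179
t 31.0 p [ 468.1 -109.4  155.2] yawx -26.09 z [ 0.002 -0.001 -1.   ] F [-0.6 -1.3 -2.8] M [-0.24  0.13  0.01] g 0.179 q [ 0.01  0.64  0.19  2.08 -0.27  0.44 -0.05]
key -116.1 D [-0.   1.  -5.9] rot 0.07 0.09 0.09
```

```bash
python3 -m inch '[[[0,1,-2.5,0,0,0,-1],[0,0.3,-2.5,0,0,0,-1],[0,0,-0.5,0,0,0,-1],[0,0,0,0,0,0,-1]]]'; python3 -c "
from h import *
want(468.1,-108.4,149.3,-116)"
```

```text
t: 31.4
position: [467.7, -109.1, 149.2]
eef_rot: [[0.898, -0.441, 0.001], [-0.441, -0.898, -0.003], [0.002, 0.002, -1.0]]
contact_force: [-0.9, -1.2, 1.5]
gripper_width: 0.181
t 31.4 p [ 467.7 -109.1  149.2] yawx -26.16 z [ 0.001 -0.003 -1.   ] F [-0.9 -1.2  1.5] M [-0.38  0.25  0.02] g 0.181 q [ 0.02  0.65  0.18  2.09 -0.27  0.42 -0.05]
key -116.2 D [0.4 0.7 0.1] rot 0.15 0.05 0.16
```

```bash
python3 -m inch '[[[0.3,0.5,0.2,0.2,0,-5,-1],[0.2,0.5,0,0,0,-5,-1],[0.2,0.5,0,0,0,-5,-1],[0,0.3,0,0,0,-2,-1],[0,0,0,0,0,-1.5,-1],[0,0,0,0,0,-1.2,-1]]]' |head -1; python3 -c "
from h import *
want(468.1,-108.4,149.3,-116)"
python3 -m inch '[[[0.3,0.5,0,0.1,0,-1.2,-1],[0,0,0,0,0,-1.2,-1]]]'|head -1; python3 -c "
from h import *
want(468.1,-108.4,149.3,-116)"
```

```text
t: 32.0
t 32.0 p [ 467.5 -110.3  149.2] yawx -46.65 z [ 0.    -0.003 -1.   ] F [-2.1 -2.9 -1.2] M [-0.6   0.31  0.09] g 0.178 q [-0.04  0.66  0.28  2.09 -0.4   0.44 -0.26]
key -136.6 D [0.6 1.9 0.1] rot 0.18 0.0 20.65
t: 32.2
t 32.2 p [ 467.4 -110.3  149.2] yawx -49.2 z [-0.    -0.002 -1.   ] F [-2.  -2.3 -1.8] M [-0.63  0.36  0.03] g 0.179 q [-0.04  0.67  0.29  2.09 -0.42  0.44 -0.29]
key -139.2 D [0.7 1.9 0.1] rot 0.11 -0.03 23.2
```

```bash
python3 -m inch '[[[0.6,1.5,0,0.1,0,-1,-1],[0,0,0,0,0,-1,-1]]]' |head -1; python3 -c "
from h import *
want(468.1,-108.4,149.3,-116)"
python3 -m inch '[[[0,0,0,0,0,-1,-1],[0,0,0,0,0,-0.8,-1]]]'|head -1; python3 -c "
from h import *
want(468.1,-108.4,149.3,-116)"
```

```text
t: 32.4
t 32.4 p [ 467.5 -110.   149.2] yawx -51.43 z [-0.001 -0.001 -1.   ] F [-2.7 -2.4 -1.2] M [-0.75  0.39  0.13] g 0.178 q [-0.05  0.67  0.3   2.09 -0.43  0.44 -0.31]
key -141.4 D [0.6 1.6 0.1] rot 0.08 -0.06 25.43
t: 32.6
t 32.6 p [ 467.4 -110.2  149.2] yawx -53.38 z [-0.001 -0.002 -1.   ] F [-2.3 -2.7 -1. ] M [-0.88  0.57  0.17] g 0.175 q [-0.06  0.67  0.31  2.09 -0.45  0.45 -0.33]
key -143.4 D [0.7 1.8 0.1] rot 0.1 -0.07 27.38
```

```bash
python3 -m inch '[[[0,0,0,0,0,-0.7,-1]]]' |head -1; python3 -c "
from h import *
want(468.1,-108.4,149.3,-116)"
python3 -c "
from h import *
print(robot.read_state()['torque'])"
```

```text
t: 32.7
t 32.7 p [ 467.3 -110.2  149.2] yawx -54.14 z [-0.001 -0.002 -1.   ] F [-1.7 -3.6 -0.4] M [-0.95  0.57  0.07] g 0.176 q [-0.06  0.67  0.31  2.09 -0.45  0.45 -0.34]
key -144.1 D [0.8 1.8 0.1] rot 0.1 -0.08 28.14
[-0.95024927  0.5671299   0.07424451]
```

```bash
python3 -m inch '[[[0.5,1.5,0,0.1,0,-0.9,-1],[0,0,0,0,0,-0.9,-1]]]' |head -1; python3 -c "
from h import *
want(468.1,-108.4,149.3,-116)"
python3 -m inch '[[[0,0,0,0,0,-0.9,-1]]]' |head -1; python3 -c "
from h import *
want(468.1,-108.4,149.3,-116)"
```

```text
t: 32.9
t 32.9 p [ 467.1 -110.2  149.2] yawx -56.07 z [-0.002 -0.002 -1.   ] F [-1.9 -3.1 -0.4] M [-0.83  0.55  0.41] g 0.181 q [-0.06  0.67  0.32  2.09 -0.46  0.45 -0.36]
key -146.1 D [1.  1.8 0.1] rot 0.12 -0.12 30.07
t: 33.0
t 33.0 p [ 467.1 -110.2  149.2] yawx -56.96 z [-0.002 -0.002 -1.   ] F [-1.4 -3.2 -0.8] M [-0.96  0.57  0.56] g 0.179 q [-0.07  0.67  0.33  2.09 -0.47  0.45 -0.37]
key -147.0 D [1.  1.8 0.1] rot 0.13 -0.13 30.96
```

```bash
python3 -m inch '[[[0,0,0,0,0,3,-1],[0.5,0.8,0,0,0,3,-1],[0.5,0.8,0,0,0,2,-1],[0,0,0,0,0,0,-1],[0,0,12,0,0,0,-1],[0,0,20,0,0,0,-1],[0,0,5,0,0,0,-1],[0,0,0,0,0,0,-1],[0,0,0,0,0,0,-1]]]'; python3 -c "
from h import *
want(596.6,-132.9,165,-136.5)
shot('wrist','w11')"
```

```text
t: 33.9
position: [470.5, -103.2, 186.1]
eef_rot: [[0.657, -0.754, -0.0], [-0.754, -0.657, 0.004], [-0.003, -0.003, -1.0]]
contact_force: [-0.6, 0.3, -1.9]
gripper_width: 0.174
t 33.9 p [ 470.5 -103.2  186.1] yawx -48.94 z [-0.     0.004 -1.   ] F [-0.6  0.3 -1.9] M [-0.05  0.05 -0.04] g 0.174 q [-0.09  0.61  0.34  2.05 -0.39  0.54 -0.32]
key -138.9 D [126.1 -29.7 -21.1] rot -0.24 -0.0 2.44
t 33.9 p [ 470.5 -103.2  186.1] yawx -48.94 z [-0.     0.004 -1.   ] F [-0.6  0.3 -1.9] M [-0.05  0.05 -0.04] g 0.174 q [-0.09  0.61  0.34  2.05 -0.39  0.54 -0.32]
```

View pics/w11.png

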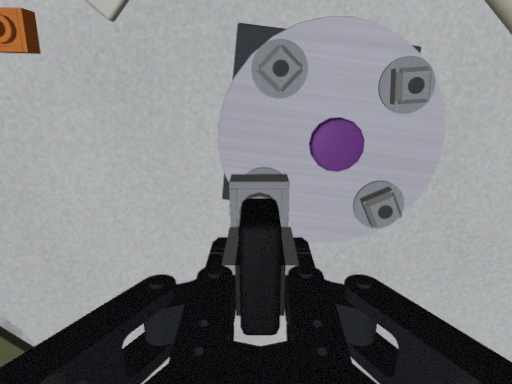

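```bash
python3 bolts.py w11 acd
```

```text
a 281 68
c 385 211
d 416 85
```

View pics/w11b.png

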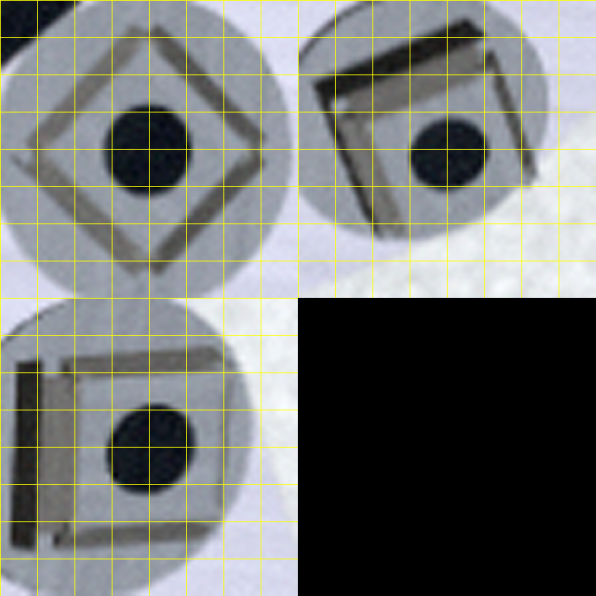

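Run:
```python
from h import *
c=dict(np.load("pics/w11.npz"))
cs=dict(a=(281,68),c=(385,211),d=(416,85));off=dict(a=(0,0),c=(298,0),d=(0,298))
L=dict(a=[(30,138,135,30),(160,30,262,135),(28,160,140,270),(155,270,262,160)],c=[(318,88,472,25),(325,100,385,235),(490,55,535,175)],
d=[(15,362,10,545),(40,362,35,545),(62,365,225,350),(60,545,215,528)])
for k,(u,v) in cs.items():
    an=[]
    for x1,y1,x2,y2 in L[k]:
        P=[onz(c,(u-28+(x-off[k][0])/5.32,v-28+(y-off[k][1])/5.32),98) for x,y in[(x1,y1),(x2,y2)]]
        d=P[1]-P[0];an.append(np.degrees(np.arctan2(d[1],d[0]))%90)
    print(k,np.round(an,1))
```

```text
a [85.1 87.8 88.  86.3]
c [65.3 68.  66.4]
d [45.8 46.  46.2 47.3]
```

```bash
python3 -m inch '[[[20,-5,0,-0.2,0,2,-1],[40,-9,0,0,0,3,-1],[40,-9,-1,0,0,0,-1],[20,-5,-1,0,0,0,-1],[5,-1,-1,0,0,0,-1],[0,0,0,0,0,0,-1],[0,0,0,0,0,0,-1],[0,0,0,0,0,0,-1]]]'; python3 -c "
from h import *
want(596.6,-132.9,165,-134)"
```

```text
t: 34.75
position: [591.7, -128.5, 175.9]
eef_rot: [[0.722, -0.691, -0.018], [-0.691, -0.722, 0.009], [-0.019, 0.006, -1.0]]
contact_force: [0.6, 1.1, -2.4]
gripper_width: 0.179
t 34.75 p [ 591.7 -128.5  175.9] yawx -43.75 z [-0.018  0.009 -1.   ] F [ 0.6  1.1 -2.4] M [ 0.06 -0.   -0.01] g 0.179 q [-0.05  0.76  0.34  1.68 -0.34  0.78 -0.31]
key -133.8 D [  4.9  -4.4 -10.9] rot -0.49 -1.01 -0.25
```

```bash
python3 -m inch '[[[4.9,-4.4,-4,-0.5,-1,-0.2,-1],[0,0,-4,0,0,0,-1],[0,0,0,0,0,0,-1],[0,0,0,0,0,0,-1]]]'; python3 -c "
from h import *
want(596.6,-132.9,149.3,-134)"
```

```text
t: 35.15
position: [594.4, -132.7, 167.4]
eef_rot: [[0.719, -0.695, -0.001], [-0.695, -0.719, 0.0], [-0.001, 0.001, -1.0]]
contact_force: [-0.4, 0.6, -2.3]
gripper_width: 0.175
t 35.15 p [ 594.4 -132.7  167.4] yawx -44.01 z [-0.001  0.    -1.   ] F [-0.4  0.6 -2.3] M [-0.02  0.01 -0.02] g 0.175 q [-0.04  0.77  0.34  1.69 -0.35  0.74 -0.3 ]
key -134.0 D [  2.2  -0.2 -18.1] rot -0.01 -0.05 0.01
```

```bash
python3 -m inch '[[[2.2,0,-3,0,0,0,-1],[0,0,-4,0,0,0,-1],[0,0,-4,0,0,0,-1],[0,0,0,0,0,0,-1]]]'; python3 -c "
from h import *
want(596.6,-132.9,149.3,-134)"
```

```text
t: 35.55
position: [596.5, -133.8, 156.1]
eef_rot: [[0.719, -0.695, -0.001], [-0.695, -0.719, -0.001], [0.0, 0.002, -1.0]]
contact_force: [0.0, -1.5, -2.2]
gripper_width: 0.18
t 35.55 p [ 596.5 -133.8  156.1] yawx -44.03 z [-0.001 -0.001 -1.   ] F [ 0.  -1.5 -2.2] M [-0.28  0.14 -0.05] g 0.18 q [-0.04  0.79  0.33  1.69 -0.35  0.72 -0.3 ]
key -134.0 D [ 0.1  0.9 -6.8] rot 0.08 -0.05 0.03
```

```bash
python3 -m inch '[[[0,-1,-3,0,0,0,-1],[0,0,-2.5,0,0,0,-1],[0,0,-0.8,0,0,0,-1],[0,0,0,0,0,0,-1]]]'; python3 -c "
from h import *
want(596.6,-132.9,149.3,-134)"
```

```text
t: 35.95
position: [596.6, -134.5, 149.2]
eef_rot: [[0.719, -0.695, -0.001], [-0.695, -0.719, -0.001], [-0.0, 0.001, -1.0]]
contact_force: [-1.3, -0.9, 1.3]
gripper_width: 0.177
t 35.95 p [ 596.6 -134.5  149.2] yawx -44.04 z [-0.001 -0.001 -1.   ] F [-1.3 -0.9  1.3] M [-0.04  0.29  0.  ] g 0.177 q [-0.03  0.8   0.32  1.7  -0.36  0.7  -0.29]
key -134.0 D [-0.   1.6  0.1] rot 0.03 -0.05 0.04
```

```bash
python3 -m inch '[[[-0.4,0,0.2,0,0,-5,-1],[0,0,0,0,0,-5,-1],[0,0,0,0,0,-5,-1],[0,0,0,0,0,-2,-1],[0,0,0,0,0,-1.5,-1],[0,0,0,0,0,-1,-1]]]' |head -1; python3 -c "
from h import *
want(596.6,-132.9,149.3,-134)"
```

```text
t: 36.55
t 36.55 p [ 594.7 -134.7  149.3] yawx -64.18 z [-0.004  0.    -1.   ] F [-0.2 -0.5 -0.4] M [-0.11  0.24  0.06] g 0.182 q [-0.08  0.82  0.42  1.7  -0.47  0.73 -0.54]
key -154.2 D [ 1.9  1.8 -0. ] rot -0.02 -0.21 20.18
```

```bash
python3 -m inch '[[[0,0,0,0,-0.2,-1,-1],[0,0,0,0,0,-1,-1],[0,0,0,0,0,-1,-1]]]' |head -1; python3 -c "
from h import *
want(596.6,-132.9,149.3,-134)"
```

```text
t: 36.85
t 36.85 p [ 594.5 -134.7  149.3] yawx -67.34 z [-0.     0.001 -1.   ] F [ 0.4 -0.4 -1.4] M [-0.11  0.25  0.06] g 0.181 q [-0.09  0.82  0.44  1.71 -0.48  0.73 -0.58]
key -157.3 D [2.1 1.8 0. ] rot -0.04 -0.01 23.34
```

```bash
python3 -m inch '[[[0,0,0,0,0,-1,-1],[0,0,0,0,0,-1,-1]]]' |head -1; python3 -c "
from h import *
want(596.6,-132.9,149.3,-134)"
```

```text
t: 37.05
t 37.05 p [ 594.5 -134.7  149.3] yawx -69.5 z [-0.     0.001 -1.   ] F [-0.5 -0.4 -1.2] M [-0.15  0.29  0.04] g 0.18 q [-0.1   0.82  0.45  1.71 -0.5   0.73 -0.61]
key -159.5 D [2.1 1.8 0. ] rot -0.05 -0.01 25.5
```

```bash
python3 -m inch '[[[0,0,0,0,0,-1,-1]]]' |head -1; python3 -c "
from h import *
want(596.6,-132.9,149.3,-134)"
```

```text
t: 37.15
t 37.15 p [ 594.5 -134.7  149.3] yawx -70.59 z [-0.     0.001 -1.   ] F [-1.1  0.8 -1.9] M [-0.14  0.36  0.07] g 0.179 q [-0.1   0.82  0.45  1.71 -0.5   0.73 -0.62]
key -160.6 D [2.1 1.8 0. ] rot -0.05 -0.01 26.59
```

```bash
python3 -m inch '[[[0,0,0,0,0,-1,-1]]]' |head -1; python3 -c "
from h import *
st()"
```

```text
t: 37.25
t 37.25 p [ 594.5 -134.6  149.3] yawx -71.67 z [-0.     0.001 -1.   ] F [-0.6  0.  -0.9] M [-0.13  0.2   0.07] g 0.18 q [-0.1   0.82  0.46  1.71 -0.51  0.73 -0.64]
```

```bash
python3 -m inch '[[[0,0,0,0,0,-1,-1]]]' |head -1; python3 -c "
from h import *
st()"
```

```text
t: 37.35
t 37.35 p [ 594.5 -134.6  149.3] yawx -72.76 z [-0.     0.001 -1.   ] F [-0.8 -0.2 -0.7] M [-0.1   0.25  0.08] g 0.181 q [-0.1   0.82  0.46  1.71 -0.51  0.73 -0.65]
```

```bash
python3 -m inch '[[[0,0,0,0,0,-1,-1]]]' |head -1; python3 -c "
from h import *
st()"
```

```text
t: 37.45
t 37.45 p [ 594.4 -134.6  149.3] yawx -73.85 z [-0.     0.001 -1.   ] F [-1.7 -0.2 -1.8] M [-0.18  0.29  0.06] g 0.181 q [-0.11  0.82  0.47  1.71 -0.52  0.74 -0.66]
```

```bash
python3 -c "
from h import *
assert robot.read_state()['torque'][2]<.13" && python3 -m inch '[[[0,0,0,0,0,-1,-1]]]' |head -1; python3 -c "
from h import *
st()"
```

```text
t: 37.55
t 37.55 p [ 594.4 -134.6  149.3] yawx -74.94 z [-0.     0.001 -1.   ] F [-0.9 -0.7 -1.2] M [-0.15  0.25  0.06] g 0.18 q [-0.11  0.82  0.47  1.71 -0.52  0.74 -0.68]
```

```bash
python3 -c "
from h import *
assert robot.read_state()['torque'][2]<.13" && python3 -m inch '[[[0,0,0,0,0,-1,-1]]]' |head -1; python3 -c "
from h import *
st()"
```

```text
t: 37.65
t 37.65 p [ 594.4 -134.6  149.3] yawx -76.03 z [-0.     0.001 -1.   ] F [-1.2  0.5 -0.9] M [-0.14  0.31  0.  ] g 0.181 q [-0.11  0.83  0.48  1.71 -0.53  0.74 -0.69]
```

```bash
python3 -c "
from h import *
assert robot.read_state()['torque'][2]<.13" && python3 -m inch '[[[0,0,0,0,0,-1,-1]]]' |head -1; python3 -c "
from h import *
st()"
```

```text
t: 37.75
t 37.75 p [ 594.4 -134.6  149.3] yawx -77.12 z [-0.     0.001 -1.   ] F [-1.  -0.9 -1.1] M [-0.12  0.29  0.1 ] g 0.183 q [-0.11  0.83  0.48  1.71 -0.53  0.74 -0.71]
```

```bash
python3 -c "
from h import *
assert robot.read_state()['torque'][2]<.13" && python3 -m inch '[[[0,0,0,0,0,-0.9,-1]]]' |head -1; python3 -c "
from h import *
st()"
```

```text
t: 37.85
t 37.85 p [ 594.4 -134.6  149.3] yawx -78.1 z [-0.     0.001 -1.   ] F [-0.5  0.9 -0.6] M [-0.11  0.3   0.08] g 0.181 q [-0.12  0.83  0.49  1.71 -0.54  0.74 -0.72]
```

```bash
python3 -c "
from h import *
assert robot.read_state()['torque'][2]<.13" && python3 -m inch '[[[0,0,0,0,0,-0.9,-1]]]' |head -1; python3 -c "
from h import *
st()"
```

```text
t: 37.95
t 37.95 p [ 594.4 -134.6  149.3] yawx -79.07 z [-0.     0.001 -1.   ] F [-1.1 -0.2 -0.3] M [-0.04  0.34  0.19] g 0.178 q [-0.12  0.83  0.49  1.71 -0.54  0.74 -0.73]
```

```bash
python3 -c "
from h import *
assert robot.read_state()['torque'][2]<.13" && python3 -m inch '[[[0,0,0,0,0,-0.9,-1]]]' |head -1; python3 -c "
from h import *
st()"
```

```text
t 37.95 p [ 594.4 -134.6  149.3] yawx -79.07 z [-0.     0.001 -1.   ] F [-1.1 -0.2 -0.3] M [-0.04  0.34  0.19] g 0.178 q [-0.12  0.83  0.49  1.71 -0.54  0.74 -0.73]Traceback (most recent call last):
  File "<string>", line 3, in <module>
    assert robot.read_state()['torque'][2]<.13
           ^^^^^^^^^^^^^^^^^^^^^^^^^^^^^^^^^^^
AssertionError
```

```bash
python3 -c "
from h import *
assert robot.read_state()['torque'][2]<.13" && python3 -m inch '[[[0,0,0,0,0,-0.9,-1]]]' |head -1; python3 -c "
from h import *
st()"
```

```text
t 37.95 p [ 594.4 -134.6  149.3] yawx -79.07 z [-0.     0.001 -1.   ] F [-1.1 -0.2 -0.3] M [-0.04  0.34  0.19] g 0.178 q [-0.12  0.83  0.49  1.71 -0.54  0.74 -0.73]Traceback (most recent call last):
  File "<string>", line 3, in <module>
    assert robot.read_state()['torque'][2]<.13
           ^^^^^^^^^^^^^^^^^^^^^^^^^^^^^^^^^^^
AssertionError
```

```bash
python3 -c "
from h import *
for i in range(3):
    robot.read_camera('top');s=robot.read_state();print(s['t'],s['torque'].round(3))"; python3 -m inch '[[[0,0,0,0,0,-0.5,-1]]]' |head -1; python3 -c "
from h import *
st()
for i in range(3):
    robot.read_camera('top');s=robot.read_state();print(s['t'],s['torque'].round(3))"
```

```text
38.0 [-0.088  0.352  0.162]
38.05 [-0.087  0.343  0.134]
38.1 [-0.084  0.311  0.153]
t: 38.2
t 38.2 p [ 594.4 -134.6  149.3] yawx -79.49 z [-0.     0.001 -1.   ] F [-0.9 -1.3 -0.6] M [-0.12  0.37  0.27] g 0.178 q [-0.12  0.83  0.5   1.71 -0.55  0.74 -0.74]
38.25 [-0.125  0.322  0.318]
38.3 [-0.061  0.34   0.249]
38.35 [-0.135  0.376  0.196]
```

```bash
python3 -m inch '[[[0,0,0,0,0,3,-1],[0,0,0,0,0,3,-1],[0,0,0,0,0,2,-1],[0,0,0,0,0,0,-1],[0,0,12,0,0,0,-1],[0,0,25,0,0,0,-1],[0,0,15,0,0,0,-1],[0,0,0,0,0,0,-1],[0,0,0,0,0,0,-1]]]'; python3 -c "
from h import *
want(530,133.4,190,-90.4)
shot('wrist','w12')
c=dict(np.load('pics/w6.npz'))
B=np.array([onz(c,p,12) for p in [(411.5,160),(492,199.5),(440.5,274),(363.5,240)]]);print(B.round(1),B.mean(0))
im=cv2.imread('pics/w6.png');cv2.imwrite('pics/w6z.png',cv2.resize(im[190:260,390:480],None,fx=7,fy=7,interpolation=cv2.INTER_CUBIC))"
```

```text
t: 39.25
position: [596.0, -133.7, 204.8]
eef_rot: [[0.317, -0.948, 0.003], [-0.948, -0.317, 0.002], [-0.001, -0.004, -1.0]]
contact_force: [1.1, -0.0, -2.4]
gripper_width: 0.178
t 39.25 p [ 596.  -133.7  204.8] yawx -71.52 z [ 0.003  0.002 -1.   ] F [ 1.1 -0.  -2.4] M [-0.04  0.    0.01] g 0.178 q [-0.13  0.75  0.51  1.66 -0.46  0.84 -0.67]
key -161.5 D [-66.  267.1 -14.8] rot -0.11 0.18 71.12
t 39.25 p [ 596.  -133.7  204.8] yawx -71.52 z [ 0.003  0.002 -1.   ] F [ 1.1 -0.  -2.4] M [-0.04  0.    0.01] g 0.178 q [-0.13  0.75  0.51  1.66 -0.46  0.84 -0.67]
[[481.9  82.3  12. ]
 [483.  181.3  12. ]
 [579.5 181.9  12. ]
 [578.3  82.5  12. ]] [530.64879104 132.00572789  12.        ]
```

View pics/w6z.png

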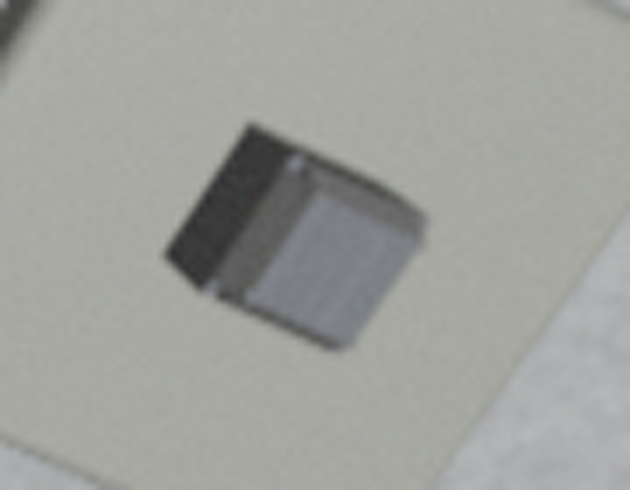

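View pics/w12.png

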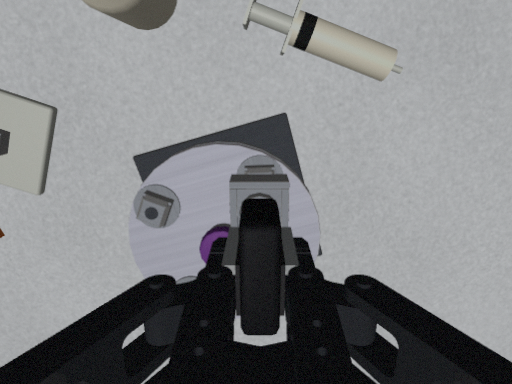

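```bash
python3 -m inch '[[[-5,20,0,-0.1,0.2,7,-1],[-9,36,0,0,0,8,-1],[-9,38,0,0,0,8,-1],[-9,38,0,0,0,8,-1],[-9,38,0,0,0,8,-1],[-9,38,0,0,0,8,-1],[-8,33,0,0,0,8,-1],[-5,18,0,0,0,8,-1],[0,5,0,0,0,7,-1],[0,0,0,0,0,0,-1],[0,0,0,0,0,0,-1],[0,0,0,0,0,0,-1]]]'; python3 -c "
from h import *
want(530,133,100,-90.4)"
```

```text
t: 40.5
position: [523.8, 137.7, 197.3]
eef_rot: [[1.0, 0.013, -0.005], [0.013, -1.0, -0.004], [-0.006, 0.004, -1.0]]
contact_force: [0.0, 0.1, -2.4]
gripper_width: 0.177
t 40.5 p [523.8 137.7 197.3] yawx 0.75 z [-0.005 -0.004 -1.   ] F [ 0.   0.1 -2.4] M [ 0.03 -0.01 -0.01] g 0.177 q [-0.45  0.64  0.18  1.86 -0.17  0.67 -0.16]
key -89.2 D [  6.2  -4.7 -97.3] rot 0.21 -0.31 -1.15
```

```bash
python3 -m inch '[[[6,-4.5,-10,0.2,-0.3,-1.1,-1],[0,0,-30,0,0,0,-1],[0,0,-30,0,0,0,-1],[0,0,-15,0,0,0,-1],[0,0,-5,0,0,0,-1],[0,0,0,0,0,0,-1],[0,0,0,0,0,0,-1]]]'; python3 -c "
from h import *
want(530,133,79.3,-90.4)
shot('wrist','w13')
shot('scene','s3');s=cv2.imread('pics/s3.png');cv2.imwrite('pics/s3z.png',cv2.resize(s[150:260,270:390],None,fx=5,fy=5,interpolation=cv2.INTER_CUBIC))"
```

```text
t: 41.2
position: [534.7, 124.2, 102.4]
eef_rot: [[1.0, -0.029, 0.006], [-0.029, -1.0, -0.005], [0.006, 0.005, -1.0]]
contact_force: [-0.1, -0.2, -2.7]
gripper_width: 0.178
t 41.2 p [534.7 124.2 102.4] yawx -1.66 z [ 0.006 -0.005 -1.   ] F [-0.1 -0.2 -2.7] M [ 0.02 -0.    0.07] g 0.178 q [-0.4   0.79  0.14  1.92 -0.21  0.44 -0.14]
key -91.7 D [ -4.7   8.8 -23.1] rot 0.29 0.36 1.26
t 41.2 p [534.7 124.2 102.4] yawx -1.66 z [ 0.006 -0.005 -1.   ] F [-0.1 -0.2 -2.7] M [ 0.02 -0.    0.07] g 0.178 q [-0.4   0.79  0.14  1.92 -0.21  0.44 -0.14]
t 41.25 p [534.8 124.2 102.6] yawx -1.66 z [ 0.007 -0.005 -1.   ] F [-0.1  0.  -2.1] M [0.   0.05 0.03] g 0.179 q [-0.4   0.79  0.14  1.92 -0.21  0.44 -0.14]
```

View pics/w13.png

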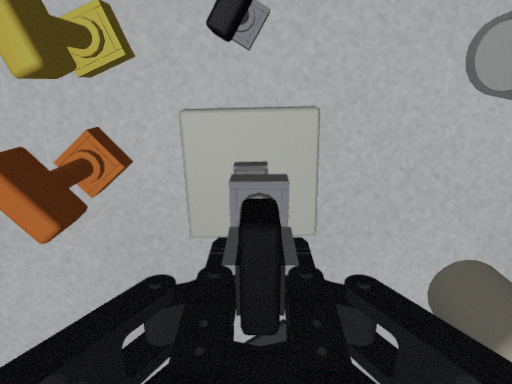

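View pics/s3z.png

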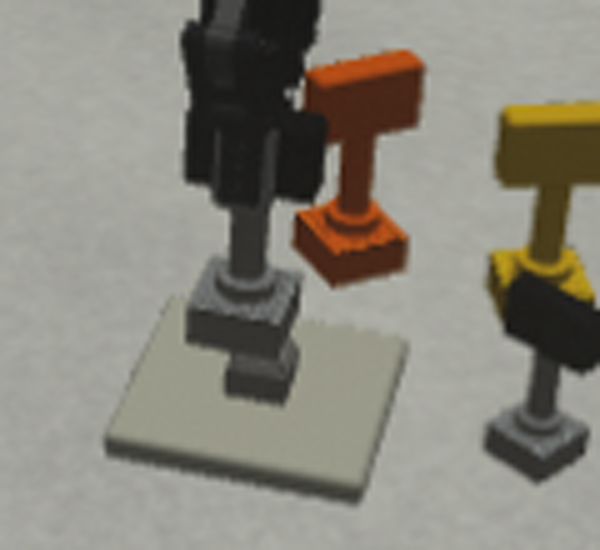

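```bash
python3 -m inch '[[[-4.7,8.5,0,0.3,0.35,1.2,-1],[0,0,0,0,0,0,-1],[0,0,0,0,0,0,-1]]]'; python3 -c "
from h import *
want(530,133,79.3,-90.4)"
```

```text
t: 41.6
position: [531.0, 134.6, 104.8]
eef_rot: [[1.0, -0.005, 0.004], [-0.005, -1.0, 0.003], [0.004, -0.003, -1.0]]
contact_force: [-0.7, -1.3, -2.5]
gripper_width: 0.177
t 41.6 p [531.  134.6 104.8] yawx -0.3 z [ 0.004  0.003 -1.   ] F [-0.7 -1.3 -2.5] M [-0.05 -0.01 -0.06] g 0.177 q [-0.41  0.78  0.13  1.92 -0.21  0.45 -0.13]
key -90.3 D [ -1.   -1.6 -25.5] rot -0.15 0.24 -0.1
```

```bash
python3 -m inch '[[[-1,-1.8,-4,-0.1,0.2,0,-1],[0,0,-4,0,0,0,-1],[0,0,-3,0,0,0,-1],[0,0,0,0,0,0,-1]]]'; python3 -c "
from h import *
want(530,133,79.3,-90.4)"
```

```text
t: 42.0
position: [530.1, 132.9, 93.2]
eef_rot: [[1.0, -0.005, 0.001], [-0.005, -1.0, 0.001], [0.001, -0.001, -1.0]]
contact_force: [-0.1, -0.8, -2.5]
gripper_width: 0.177
t 42.0 p [530.1 132.9  93.2] yawx -0.28 z [ 0.001  0.001 -1.   ] F [-0.1 -0.8 -2.5] M [-0.02  0.01  0.01] g 0.177 q [-0.4   0.8   0.12  1.93 -0.21  0.42 -0.13]
key -90.3 D [ -0.1   0.1 -13.9] rot -0.05 0.07 -0.12
```

```bash
python3 -m inch '[[[0,0,-3.5,0,0,0,-1],[0,0,-3,0,0,0,-1],[0,0,-2.5,0,0,0,-1],[0,0,0,0,0,0,-1]]]'; python3 -c "
from h import *
want(530,133,79.3,-90.4)"
```

```text
t: 42.4
position: [530.0, 132.5, 83.0]
eef_rot: [[1.0, -0.005, 0.001], [-0.005, -1.0, 0.001], [0.001, -0.001, -1.0]]
contact_force: [0.7, -0.5, -3.1]
gripper_width: 0.18
t 42.4 p [530.  132.5  83. ] yawx -0.31 z [ 0.001  0.001 -1.   ] F [ 0.7 -0.5 -3.1] M [0.01 0.07 0.01] g 0.18 q [-0.4   0.82  0.12  1.93 -0.22  0.4  -0.12]
key -90.3 D [ 0.   0.5 -3.7] rot -0.03 0.04 -0.09
```

```bash
python3 -m inch '[[[0,0.4,-2.5,0,0,0,-1],[0,0,-1.2,0,0,0,-1],[0,0,0,0,0,0,-1]]]'; python3 -c "
from h import *
want(530,133,79.3,-90.4)"
```

```text
t: 42.7
position: [530.1, 132.6, 79.2]
eef_rot: [[1.0, -0.006, 0.001], [-0.006, -1.0, 0.0], [0.001, -0.0, -1.0]]
contact_force: [-0.9, -0.4, -0.0]
gripper_width: 0.179
t 42.7 p [530.1 132.6  79.2] yawx -0.32 z [ 0.001  0.    -1.   ] F [-0.9 -0.4 -0. ] M [-0.05  0.12  0.06] g 0.179 q [-0.4   0.83  0.11  1.93 -0.22  0.39 -0.12]
key -90.3 D [-0.1  0.4  0.1] rot -0.01 0.06 -0.08
```

```bash
python3 -m inch '[[[0,0,0,0,0,0,0.2],[0,0,0,0,0,0,0.2],[0,0,0,0,0,0,0.2],[0,0,0,0,0,0,0.2],[0,0,0,0,0,0,0.2]]]'; python3 -m inch '[[[0,0,8,0,0,0,0.2],[0,0,20,0,0,0,0.2],[0,0,40,0,0,0,0.2],[0,0,40,0,0,0,0.2],[-10,0,20,0,0,0,0.2],[0,0,0,0,0,0,0.2],[0,0,0,0,0,0,0.2],[0,0,0,0,0,0,0.2]]]'; python3 -c "
from h import *
shot('wrist','w14')
shot('scene','s4');s=cv2.imread('pics/s4.png');cv2.imwrite('pics/s4z.png',cv2.resize(s[130:260,150:410],None,fx=3,fy=3,interpolation=cv2.INTER_CUBIC))"
```

```text
t: 43.2
position: [531.4, 133.3, 80.2]
eef_rot: [[1.0, -0.005, 0.004], [-0.005, -1.0, 0.001], [0.004, -0.002, -1.0]]
contact_force: [-0.3, 0.1, 0.2]
gripper_width: 0.6
t: 44.0
position: [520.3, 132.9, 214.9]
eef_rot: [[1.0, -0.006, 0.004], [-0.006, -1.0, 0.002], [0.004, -0.002, -1.0]]
contact_force: [0.9, 0.8, 0.3]
gripper_width: 0.597
t 44.0 p [520.3 132.9 214.9] yawx -0.34 z [ 0.004  0.002 -1.   ] F [0.9 0.8 0.3] M [-0.01  0.02  0.02] g 0.597 q [-0.45  0.6   0.19  1.87 -0.17  0.68 -0.17]
t 44.05 p [520.2 132.9 214.6] yawx -0.34 z [ 0.004  0.002 -1.   ] F [ 0.2  1.  -0.4] M [-0.04  0.04  0.01] g 0.601 q [-0.45  0.6   0.19  1.87 -0.17  0.68 -0.17]
```

View pics/w14.png

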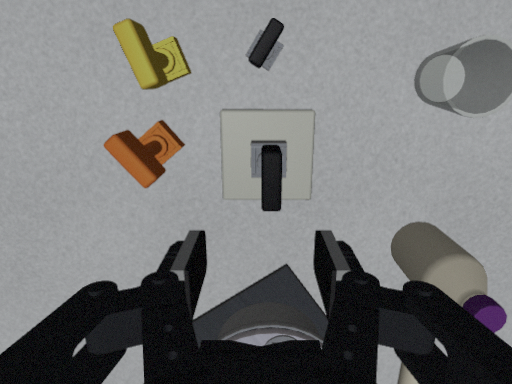

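View pics/s4z.png

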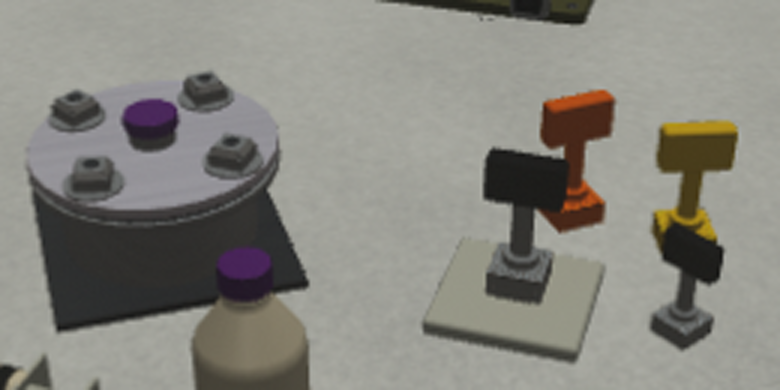

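```bash
python3 -c "
from h import *
st();print(robot.hand_in())"
```

```text
t 44.1 p [520.1 132.8 214.3] yawx -0.34 z [ 0.003  0.002 -1.   ] F [ 0.5 -0.1 -0.1] M [ 0.02  0.01 -0.03] g 0.599 q [-0.45  0.6   0.19  1.87 -0.17  0.69 -0.17]
the job is handed in; nothing more can be done
None
```

I tightened all four bolts in two passes, each in the order a, c, b, d, put the key back on its stub and handed the job in at 44.1 s. However, bolts b and probably c were pressed harder at the stop than you asked.

**First pass:** camera views after the pass showed a, b, c and d turned about 24, 26, 25 and 24.5 degrees. That is about 0.42 to 0.45 rad on top of each bolt's unknown starting angle.

**Second pass:** each bolt was turned until the measured torque rose at the stop. The last readings were:

| Bolt | Last torque (N m) | Note |
|---|---|---|
| a | 0.24 | Held steady rather than rising on a last half-degree nudge, so the stop is less sharply shown |
| c | 0.38 | Just under the 0.4 limit |
| b | 0.56 | Over the 0.4 limit: I ran two moves in one go, and the second ran after the reading had already reached 0.41 |
| d | about 0.25 | Rose on a last half-degree nudge |

These readings scatter by about 0.05 N m. I did not go back to a to confirm its stop, and I did not measure b's and d's final angles in the camera.

**Key:** it is upright on its stub, a quarter turn from where it started, which the square stub allows. The tool was at 79.2 mm when I let go, against 79.3 mm when I first gripped the key. The last pictures show the key seated and free, and the gripper is clear of it. Bottle, cup and look-alike keys show no sign of being disturbed in the last pictures. The syringe looked unmoved in the earlier ones but is barely in view in the last.

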